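# Lock up the tile press mould

### The job

Lock up the tile press mould: push every orange-handled rod lying on the bench through an eyelet of its own at the side of the mould, fully home with the handle's face against the eyelet. Only then turn the four bolt knobs clockwise to their end stops, one after the other: red, yellow, blue, black. Leave everything else on the bench where it is.

Things in the scene. Friction and masses are not known exactly. Their poses are not given: they have to be found in the camera images.
- press: tile press mould, fixed: green base plate 240 (its x) x 275 (its y) x 15 mm, on it an aluminium half 200 x 175 mm (y = -40 to 135 mm), top 50 mm above the bench. Origin on the bench under the plate's middle; its y is roughly world y. Three eyelets stand at its -y side (eye1 to eye3); on top four knobs, one at each of (x, y) = (+-60, 0), (+-60, 105) mm, colours in any order.
- eye1 (a point): centre of the mouth of eyelet 1, at x, y, z = -80, -130, 60 mm in the press frame, same axes. A steel ring, outer diameter 28, bore 15 mm along the press's y, 16 mm long; 14 mm behind it, in line, an aluminium eyelet (bore 16, 14 mm long). A rod goes in level along the press's +y, through both, with 18 mm to spare before the aluminium half.
- eye2 (a point): centre of the mouth of eyelet 2, at x, y, z = 0, -130, 60 mm in the press frame, same axes. A steel ring, outer diameter 28, bore 15 mm along the press's y, 16 mm long; 14 mm behind it, in line, an aluminium eyelet (bore 16, 14 mm long). A rod goes in level along the press's +y, through both, with 18 mm to spare before the aluminium half.
- eye3 (a point): centre of the mouth of eyelet 3, at x, y, z = 80, -130, 60 mm in the press frame, same axes. A steel ring, outer diameter 28, bore 15 mm along the press's y, 16 mm long; 14 mm behind it, in line, an aluminium eyelet (bore 16, 14 mm long). A rod goes in level along the press's +y, through both, with 18 mm to spare before the aluminium half.
- rodA: locking rod (one of up to three equal ones; None if absent): orange square handle 20 x 20 x 50 mm and, along its +x, a steel rod 10 mm thick sticking out 72 mm, round-ended; about 90 g. Lies on the bench at first. Origin: centre of the handle, on the rod axis, 10 mm above the bench when lying; x along the rod to its tip, 97 mm ahead of the origin.
- rodA_shoulder (a point): on the rod axis at the handle's front face, 25 mm ahead of the handle's centre: meets the eyelet's mouth when the rod is fully home
- rodB: locking rod (one of up to three equal ones; None if absent): orange square handle 20 x 20 x 50 mm and, along its +x, a steel rod 10 mm thick sticking out 72 mm, round-ended; about 90 g. Lies on the bench at first. Origin: centre of the handle, on the rod axis, 10 mm above the bench when lying; x along the rod to its tip, 97 mm ahead of the origin.
- rodB_shoulder (a point): on the rod axis at the handle's front face, 25 mm ahead of the handle's centre: meets the eyelet's mouth when the rod is fully home
- rodC: locking rod (one of up to three equal ones; None if absent): orange square handle 20 x 20 x 50 mm and, along its +x, a steel rod 10 mm thick sticking out 72 mm, round-ended; about 90 g. Lies on the bench at first. Origin: centre of the handle, on the rod axis, 10 mm above the bench when lying; x along the rod to its tip, 97 mm ahead of the origin.
- rodC_shoulder (a point): on the rod axis at the handle's front face, 25 mm ahead of the handle's centre: meets the eyelet's mouth when the rod is fully home
- red (a joint): turn of the red captive bolt knob in rad: grows clockwise as seen from above, 0 = fully loose, 2.618 (150 degrees) = hard end stop; a light steady friction of 0.06 N m, stays where it is left. Starts between 0 and 0.8, so that it needs more than one grasp.
- red_grip (a point): on the vertical axis of the red knob at the height to grip, 87 mm above the bench; its x lies along the grip bar and turns with it. Bar 42 mm long, 14 mm thick, from 62 to 94 mm above the bench, on a 44 mm disc; white mark on its -x half. At joint 0 its x is the press's x; at the end stop it is 150 degrees clockwise of that.
- yellow (a joint): turn of the yellow captive bolt knob in rad: grows clockwise as seen from above, 0 = fully loose, 2.618 (150 degrees) = hard end stop; a light steady friction of 0.06 N m, stays where it is left. Starts between 0 and 0.8, so that it needs more than one grasp.
- yellow_grip (a point): on the vertical axis of the yellow knob at the height to grip, 87 mm above the bench; its x lies along the grip bar and turns with it. Bar 42 mm long, 14 mm thick, from 62 to 94 mm above the bench, on a 44 mm disc; white mark on its -x half. At joint 0 its x is the press's x; at the end stop it is 150 degrees clockwise of that.
- blue (a joint): turn of the blue captive bolt knob in rad: grows clockwise as seen from above, 0 = fully loose, 2.618 (150 degrees) = hard end stop; a light steady friction of 0.06 N m, stays where it is left. Starts between 0 and 0.8, so that it needs more than one grasp.
- blue_grip (a point): on the vertical axis of the blue knob at the height to grip, 87 mm above the bench; its x lies along the grip bar and turns with it. Bar 42 mm long, 14 mm thick, from 62 to 94 mm above the bench, on a 44 mm disc; white mark on its -x half. At joint 0 its x is the press's x; at the end stop it is 150 degrees clockwise of that.
- black (a joint): turn of the black captive bolt knob in rad: grows clockwise as seen from above, 0 = fully loose, 2.618 (150 degrees) = hard end stop; a light steady friction of 0.06 N m, stays where it is left. Starts between 0 and 0.8, so that it needs more than one grasp.
- black_grip (a point): on the vertical axis of the black knob at the height to grip, 87 mm above the bench; its x lies along the grip bar and turns with it. Bar 42 mm long, 14 mm thick, from 62 to 94 mm above the bench, on a 44 mm disc; white mark on its -x half. At joint 0 its x is the press's x; at the end stop it is 150 degrees clockwise of that.
- vase: glazed grey vase, 100 mm wide, 175 mm tall; a bystander, to be left where it is; origin at the centre of its underside (caliper: beam's middle; paddle: near its neck)
- caliper: yellow plastic caliper, 160 x 60 mm, lying flat; a bystander, to be left where it is; origin at the centre of its underside (caliper: beam's middle; paddle: near its neck)
- paddle: wooden paddle, 280 x 65 x 12 mm, lying flat; a bystander, to be left where it is; origin at the centre of its underside (caliper: beam's middle; paddle: near its neck)
- rib: round wooden rib, 64 mm across, 7 mm thick, lying flat; a bystander, to be left where it is; origin at the centre of its underside (caliper: beam's middle; paddle: near its neck)
- glaze_jar: glaze jar with black cap, 72 mm wide, 90 mm tall; a bystander, to be left where it is; origin at the centre of its underside (caliper: beam's middle; paddle: near its neck)
Mind the look-alikes: they are no part of the job. Leave any purple or turquoise look-alike of the rodB alone.

How it is judged (in metres and radians):
On the way, in this order (a step that is already met when the one before it is completed fails the run):
1. every rod present is fully home in an eyelet (((distance between rodA_shoulder and eye1 below 0.009 m and y of rodA in the frame of eye1 below -0.015 m and angle between the x axis of rodA and the y axis of press, either way round below 0.25 rad) or (distance between rodA_shoulder and eye2 below 0.009 m and y of rodA in the frame of eye2 below -0.015 m and angle between the x axis of rodA and the y axis of press, either way round below 0.25 rad) or (distance between rodA_shoulder and eye3 below 0.009 m and y of rodA in the frame of eye3 below -0.015 m and angle between the x axis of rodA and the y axis of press, either way round below 0.25 rad)) and ((distance between rodB_shoulder and eye1 below 0.009 m and y of rodB in the frame of eye1 below -0.015 m and angle between the x axis of rodB and the y axis of press, either way round below 0.25 rad) or (distance between rodB_shoulder and eye2 below 0.009 m and y of rodB in the frame of eye2 below -0.015 m and angle between the x axis of rodB and the y axis of press, either way round below 0.25 rad) or (distance between rodB_shoulder and eye3 below 0.009 m and y of rodB in the frame of eye3 below -0.015 m and angle between the x axis of rodB and the y axis of press, either way round below 0.25 rad)) and ((distance between rodC_shoulder and eye1 below 0.009 m and y of rodC in the frame of eye1 below -0.015 m and angle between the x axis of rodC and the y axis of press, either way round below 0.25 rad) or (distance between rodC_shoulder and eye2 below 0.009 m and y of rodC in the frame of eye2 below -0.015 m and angle between the x axis of rodC and the y axis of press, either way round below 0.25 rad) or (distance between rodC_shoulder and eye3 below 0.009 m and y of rodC in the frame of eye3 below -0.015 m and angle between the x axis of rodC and the y axis of press, either way round below 0.25 rad))), for 0.2 s.
2. then the red knob is at its end stop (value of joint red above 2.52 rad), for 0.2 s.
3. then the yellow knob is at its end stop (value of joint yellow above 2.52 rad), for 0.2 s.
4. then the blue knob is at its end stop (value of joint blue above 2.52 rad), for 0.2 s.
5. then the black knob is at its end stop (value of joint black above 2.52 rad), for 0.2 s.
At the end, for the whole second after the job is handed in: every rod present sits through an eyelet, its shoulder within 9 mm of the eyelet's mouth and the rod in line with it within 0.25 rad, handle outside, at rest; all four knobs are within about 0.1 rad (6 degrees) of their end stop (all of step 1 and value of joint each of red, yellow, blue, black above 2.52 rad and linear speed of each of rodA, rodB, rodC below 0.02 m/s); the robot touches nothing.
It fails at once if a bystander (vase, caliper, paddle, rib or glaze jar) is pushed more than 30 mm aside (distance of any of vase, caliper, paddle, rib, glaze_jar from where it was at the start of the episode above 0.03 m).
It fails at once if the vase is tipped (angle between vase's own z axis and vertical above 0.5 rad).
Of rodA, rodB, rodC only 2 to 3 are there at a start; the rules pass over those that are not, and their reading is None.
At some moment in a run one of rodA, rodB, rodC may be knocked a few centimetres aside while the robot is not near it.
Once in a run the grip may slacken for a moment while it holds something.
It also fails if it takes over 210 s, if anything falls off the work surface, if the arm or the gripper's body presses on something with over 40 N, if the wrist force passes 120 N, or if a joint passes its speed limit or range.

### The arm

A 6-joint arm with a two-finger parallel gripper is mounted at the origin on the work surface. World frame = base frame: x ahead of the robot, y to its left, z up, the work surface at z = 0. Lengths are in mm, angles in rad, forces in N, time in s.
With the tool pointing down it reaches from about 300 to 775 mm from the base axis. Payload 14.6 kg.
Tool frame: the origin (TCP) lies between the finger pads; the fingertips stand 11 mm ahead of it and the grasp point (between the pads) lies 8 mm behind it; z points along the fingers, y is the direction in which the jaws open and shut (so a half turn about z gives the same grasp; the last joint's range is limited). The gripper opens to 94 mm and grips with 3 to 60 N. Pads are 16 mm wide; open, the fingers measure 119 mm over their backs; the gripper's body (75 mm by 177 mm) begins 78 mm behind the grasp point.
Start: joints at [-1.236, 0.3, 1.521, -0, 1.321, -0.067], TCP at [215.084, -506.19, 216.446] pointing down, gripper open.
Joint ranges: [-3.03, 3.03], [-0.79, 2.21], [0.23, 2.52], [-1.04, 4.18], [0, 3.07], [-2.55, 2.55]. Speed limits (rad/s): [2.22, 2.22, 2.57, 3.14, 3.14, 3.14].

### API

Orientations are given as [roll, pitch, yaw] about the fixed x, y, z axes, in that order (R = Rz(yaw) Ry(pitch) Rx(roll)).
In Python, from cell import * gives the robot as it stands.
- The arm moves only by the tool arm_command, never from a script. Its argument "deltas" is a list of rows, each an object with "xyz": the shift along the world's x, y, z in m, a list of three; "turn": the turn, a rotation vector about the world's x, y, z in rad, a list of three. A call has 1 to 12 rows; each row shifts and turns the commanded pose from where the row before left it; what a row does not reach is not made up. A row lasts 1/8 s, in which the tool goes at most 62.5 mm and 10.7 degrees, less where a joint would pass 70% of its speed; a pose out of reach is approached as far as the arm can. A call with a gripper value outside its range is refused whole. "gripper" is the closure, from 0 (fully open) to 1 (shut), set as the call begins (left out, the last holds). The fingers move at their own pace and stop on an object; "force" is the grip in N (left out, the last holds). Time passes only in rows, so rows that do not move let the fingers close. It gives the time, the measured TCP pose, the force and the opening at its end, in the units of the state.
- read_state(): the state, without advancing time (a new reading comes with each control period).
- camera(name): name is "scene" or "top" or "wrist"; returns a dict with "color" (384x512x3 uint8, red, green, blue), "fx", "fy", "cx", "cy" (pixels), "rvec" (rotation vector, rad) and "tvec" (3), from world to camera coordinates, as OpenCV has them; the wrist camera has in their place "mount" (4x4, takes a point from camera to tool coordinates, whose origin is the TCP and whose axes are the flange's). Camera axes: x right, y down, z forward; pixel columns grow to the right and rows downward; lengths in mm; the calibration is good to about 2 mm. The wrist camera is an equidistant fisheye: a pixel r from the principal point sees the ray r / f radians off the axis. A picture is of the moment at which its call begins: read the wrist's pose just before it. There is no depth.
- sign_off(): hands the job in, once; it reports no verdict.
The state is a dict: "clock": time; "joints": joint angles; "qd": joint speeds; "effort": joint torques, N m; "eef_pos": TCP position; "eef_rot": TCP orientation; "wrist_force": force on the tool from outside, world axes, zero at the start; "moment": the same for the moment, N m; "finger_gap": finger opening in mm.
Only numpy, scipy, OpenCV 4.12 (cv2) and the standard library are available. Lean on these libraries where they do the work, as an engineer would, in place of code of your own. Each camera call takes 0.05 s, during which the arm holds its last target.

## Working session

There is one attempt and no reset: what is moved stays moved. The work goes in short steps, Python scripts to look and compute and a tool call to move; the robot and the scene stay as the last step left them, time stands still between calls to the robot, and variables do not carry over. Pictures are saved under pics/ and viewed, and the job is handed in when it is done.

Besides the shell and the picture viewer there is one more tool, called after "Call:" as name(argument=value, ...), one argument or row to a line, values as JSON. arm_command: Moves the arm, as the interface text tells. Its arguments: {"type":"object","properties":{"deltas":{"type":"array","items":{"type":"object","properties":{"xyz":{"type":"array","items":{"type":"number"}},"turn":{"type":"array","items":{"type":"number"}}}}},"gripper":{"type":"number"},"force":{"type":"number"}},"required":["deltas"]}

```bash
ls; mkdir -p pics
python3 - <<'E'
from cell import *
import cv2,numpy as np
s=read_state();print(s)
for n in("scene","top","wrist"):
    c=camera(n);cv2.imwrite(f"pics/{n}0.png",c["color"][:,:,::-1])
    print(n,{k:v for k,v in c.items() if k!="color"})
E
```

```text
pics
{'clock': 0.0, 'joints': array([-1.23558955e+00,  3.00489419e-01,  1.52162442e+00, -2.12828063e-05,
        1.32071388e+00, -6.65954509e-02]), 'qd': array([ 0.00078583, -0.00027323, -0.00167249, -0.00238859, -0.00178746,
        0.00335342]), 'effort': array([-2.36670840e-04, -5.31808877e+01, -3.52735412e+01,  7.08030956e-02,
        2.44483317e-02, -9.98908945e-05]), 'eef_pos': array([ 214.99762576, -505.94132294,  215.85794786]), 'eef_rot': array([-3.14035895e+00, -6.16203717e-05,  4.01807472e-01]), 'wrist_force': array([ 0.66471758, -0.57935844,  0.22487928]), 'moment': array([-0.03404149, -0.00013952,  0.01785459]), 'finger_gap': 94.42586627619117}
scene {'fx': 387.70097627053093, 'fy': 387.70097627053093, 'cx': 252.53226645095017, 'cy': 189.59166792270588, 'rvec': array([ 2.2694652 ,  0.86571005, -0.35204862]), 'tvec': array([-411.882412 , -204.0280108, 1395.69458  ])}
top {'fx': 350.6072030707242, 'fy': 350.6072030707242, 'cx': 255.5793951529813, 'cy': 191.9179583234974, 'rvec': array([ 2.13500523, -2.18909592,  0.11650998]), 'tvec': array([  19.12738915,  539.92141143, 1100.9234011 ])}
wrist {'fx': 297.3186396354542, 'fy': 297.3186396354542, 'cx': 260.09804592987484, 'cy': 191.65449326639086, 'mount': array([[-6.77511793e-04, -9.69385702e-01, -2.45542056e-01,
         7.07749357e+01],
       [ 9.99999589e-01, -8.04644581e-04,  4.17441473e-04,
         4.55165138e-01],
       [-6.02235881e-04, -2.45541672e-01,  9.69385849e-01,
        -1.66936557e+02],
       [ 0.00000000e+00,  0.00000000e+00,  0.00000000e+00,
         1.00000000e+00]])}
```

View pics/scene0.png

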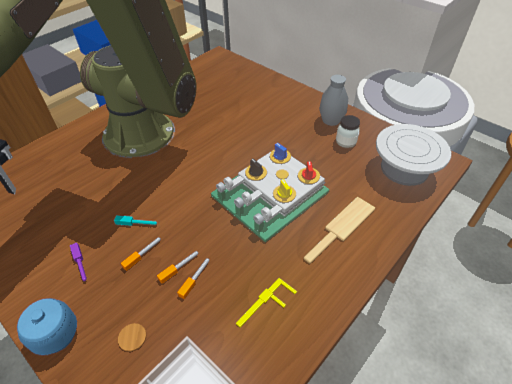

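View pics/top0.png

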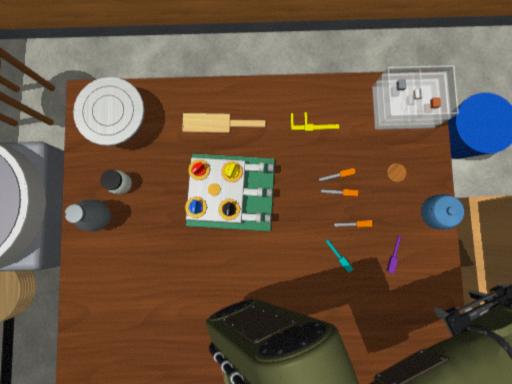

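View pics/wrist0.png

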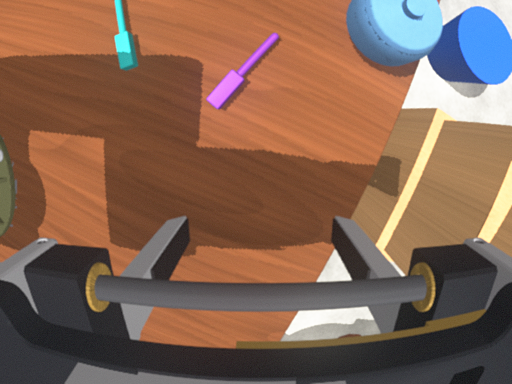

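```bash
cat > h.py <<'E'
from cell import *
import cv2,numpy as np
from scipy.spatial.transform import Rotation as R
def snap(n,save=None):
    s=read_state();c=camera(n);c["name"]=n
    if n=="wrist":
        T=np.eye(4);T[:3,:3]=R.from_euler("xyz",s["eef_rot"]).as_matrix();T[:3,3]=s["eef_pos"]
        M=T@np.array(c["mount"]);c["C"]=M[:3,3];c["Rcw"]=M[:3,:3]
    else:
        Rm=cv2.Rodrigues(np.array(c["rvec"]))[0];c["Rcw"]=Rm.T;c["C"]=-Rm.T@np.array(c["tvec"])
    c["s"]=s
    if save: cv2.imwrite("pics/"+save,c["color"][:,:,::-1])
    return c
def ray(c,p):
    u=(p[0]-c["cx"])/c["fx"];v=(p[1]-c["cy"])/c["fy"]
    if c["name"]=="wrist":
        r=np.hypot(u,v);k=np.sin(r)/r if r>1e-9 else 1;d=np.array([u*k,v*k,np.cos(r)])
    else: d=np.array([u,v,1.])
    d=c["Rcw"]@d;return d/np.linalg.norm(d)
def plane(c,p,z):
    d=ray(c,p);return c["C"]+d*(z-c["C"][2])/d[2]
def proj(c,X):
    q=c["Rcw"].T@(np.asarray(X,float)-c["C"])
    if c["name"]=="wrist":
        rr=np.hypot(q[0],q[1]);t=np.arctan2(rr,q[2]);u,v=q[:2]/rr*t if rr>0 else (0,0)
    else: u,v=q[:2]/q[2]
    return np.array([c["cx"]+c["fx"]*u,c["cy"]+c["fy"]*v])
def tri(obs):
    A=np.zeros((3,3));b=np.zeros(3);ds=[]
    for c,p in obs:
        d=ray(c,p);P=np.eye(3)-np.outer(d,d);A+=P;b+=P@c["C"]
    X=np.linalg.solve(A,b)
    res=[np.linalg.norm((np.eye(3)-np.outer(ray(c,p),ray(c,p)))@(X-c["C"])) for c,p in obs]
    return X,res
def hsv(c): return cv2.cvtColor(c["color"],cv2.COLOR_RGB2HSV)
def mask(c,lo,hi): return cv2.inRange(hsv(c),np.array(lo),np.array(hi))
def blobs(m,amin=20):
    n,l,st,ce=cv2.connectedComponentsWithStats(m)
    return [(ce[i],st[i][4],l==i) for i in range(1,n) if st[i][4]>=amin]
ORANGE=((8,190,150),(17,255,255))
E
python3 - <<'E'
from h import *
for n in("top","scene"):
    c=snap(n);print(n,c["C"].round())
    for ce,a,l in blobs(mask(c,*ORANGE)):
        print(ce.round(1),a,plane(c,ce,10).round(1))
c=snap("top")
for p in[(190,158),(275,158),(270,230),(187,227)]:print(p,plane(c,p,15).round())
for n,p in dict(red=(199,170),yel=(232,171),blue=(196,207),black=(229,209)).items():print(n,plane(c,p,90).round())
for n,p in dict(jar=(118,182),vase=(75,215),cal=(315,125),pad=(225,123),rib=(397,173),bluejar=(442,211),tq=(340,256),pur=(395,253)).items():print(n,plane(c,p,5).round())
E
```

```text
top [ 414.    3. 1154.]
[195.5 164.4] 23 [639.4 202.6  10. ]
[347.2 172. ] 96 [ 600.9 -298.2   10. ]
[350.  192.4] 100 [ 533.2 -303.7   10. ]
[364.1 223.3] 98 [ 431.2 -343.9   10. ]
scene [1046. -531.  885.]
[129.1 263. ] 25 [ 432.8 -348.4   10. ]
[165.3 276.1] 26 [ 534.1 -309.9   10. ]
[180.1 294.8] 21 [ 602.  -318.9   10. ]
(190, 158) [660. 220.  15.]
(275, 158) [653. -61.  15.]
(270, 230) [417. -38.  15.]
(187, 227) [433. 230.  15.]
red [606. 178.  90.]
yel [600.  76.  90.]
blue [492. 188.  90.]
black [483.  88.  90.]
jar [588. 461.   5.]
vase [482. 600.   5.]
cal [ 765. -200.    5.]
pad [780. 103.   5.]
rib [ 594. -464.    5.]
bluejar [ 465. -602.    5.]
tq [ 328. -262.    5.]
pur [ 333. -439.    5.]
```

Call:
arm_command(
  deltas=[
    {"xyz": [0.0315,0.0306,0.0084],"turn": [0,0,0.117]},
    {"xyz": [0.0315,0.0306,0.0084],"turn": [0,0,0.117]},
    {"xyz": [0.0315,0.0306,0.0084],"turn": [0,0,0.117]},
    {"xyz": [0.0315,0.0306,0.0084],"turn": [0,0,0.117]},
    {"xyz": [0.0315,0.0306,0.0084],"turn": [0,0,0.117]},
    {"xyz": [0.0315,0.0306,0.0084],"turn": [0,0,0.117]},
    {"xyz": [0.0315,0.0306,0.0084],"turn": [0,0,0.117]},
    {"xyz": [0.0315,0.0306,0.0084],"turn": [0,0,0.117]},
    {"xyz": [0.0315,0.0306,0.0084],"turn": [0,0,0.117]},
    {"xyz": [0.0315,0.0306,0.0084],"turn": [0,0,0.117]},
    {"xyz": [0,0,0]},
    {"xyz": [0,0,0]},
  ],
)

```text
validation failed for argument at $.de...
```

Run:
```python
from h import *
c=snap("wrist","w1.png");print(c["s"]["eef_pos"],c["s"]["eef_rot"],c["s"]["joints"])
import pickle;pickle.dump(c,open("w1.pkl","wb"))
```

```text
[ 215.06660073 -506.13600159  216.27104563] [-3.14125707e+00 -4.91667803e-05  4.01787805e-01] [-1.23560996e+00  3.00102145e-01  1.52115024e+00  2.75821062e-05
  1.32067838e+00 -6.66082741e-02]
```

View pics/w1.png

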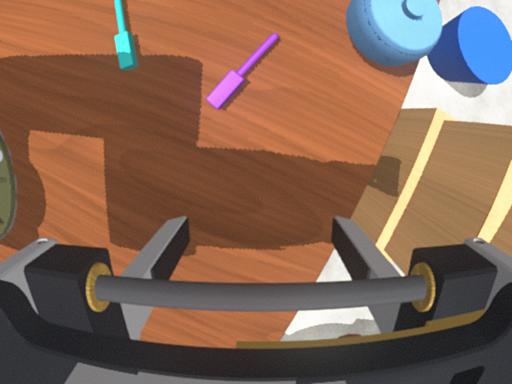

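Call:
arm_command(
  deltas=[
    {"xyz": [0.0315,0.0306,0.0084],"turn": [0,0,0.117]},
    {"xyz": [0.0315,0.0306,0.0084],"turn": [0,0,0.117]},
    {"xyz": [0.0315,0.0306,0.0084],"turn": [0,0,0.117]},
    {"xyz": [0.0315,0.0306,0.0084],"turn": [0,0,0.117]},
    {"xyz": [0.0315,0.0306,0.0084],"turn": [0,0,0.117]},
    {"xyz": [0.0315,0.0306,0.0084],"turn": [0,0,0.117]},
    {"xyz": [0.0315,0.0306,0.0084],"turn": [0,0,0.117]},
    {"xyz": [0.0315,0.0306,0.0084],"turn": [0,0,0.117]},
    {"xyz": [0.0315,0.0306,0.0084],"turn": [0,0,0.117]},
    {"xyz": [0.0315,0.0306,0.0084],"turn": [0,0,0.117]},
    {"xyz": [0,0,0],"turn": [0,0,0]},
    {"xyz": [0,0,0],"turn": [0,0,0]},
  ],
)

```text
clock: 1.85
eef_pos: [529.8, -200.4, 300.1]
eef_rot: [-3.141, -0.0, 1.571]
wrist_force: [-0.8, -1.1, -0.4]
finger_gap: 94.1
```

Run:
```python
from h import *
c=snap("wrist","w1.png");print(c["s"]["eef_pos"],c["s"]["eef_rot"],c["s"]["joints"])
import pickle;pickle.dump(c,open("w1.pkl","wb"))
```

```text
[ 529.7708537  -200.42315322  300.12317413] [-3.14103713e+00 -5.57799829e-05  1.57091102e+00] [-4.26258290e-01  2.89694177e-01  1.34179033e+00 -1.79287588e-04
  1.51063701e+00 -4.26362174e-01]
```

View pics/w1.png

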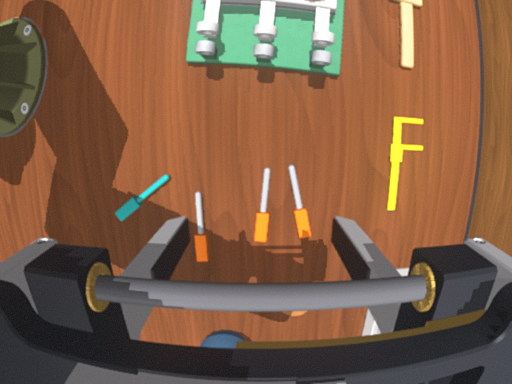

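Call:
arm_command(
  deltas=[
    {"xyz": [0.002,0.0425,0],"turn": [0,0,0]},
    {"xyz": [0.002,0.0425,0],"turn": [0,0,0]},
    {"xyz": [0.002,0.0425,0],"turn": [0,0,0]},
    {"xyz": [0.002,0.0425,0],"turn": [0,0,0]},
    {"xyz": [0,0,0],"turn": [0,0,0]},
    {"xyz": [0,0,0],"turn": [0,0,0]},
  ],
)

```text
clock: 2.65
eef_pos: [537.9, -31.3, 300.5]
eef_rot: [3.142, 0.0, 1.571]
wrist_force: [-0.2, 0.3, 0.5]
finger_gap: 93.7
```

Run:
```python
from h import *
c=snap("wrist","w2.png");print(c["s"]["eef_pos"],c["s"]["eef_rot"],c["C"])
import pickle;pickle.dump(c,open("w2.pkl","wb"))
```

```text
[537.88197455 -31.29157778 300.49055972] [3.14152422e+00 2.47145602e-04 1.57050925e+00] [537.89198761  39.22407945 467.40909671]
```

View pics/w2.png

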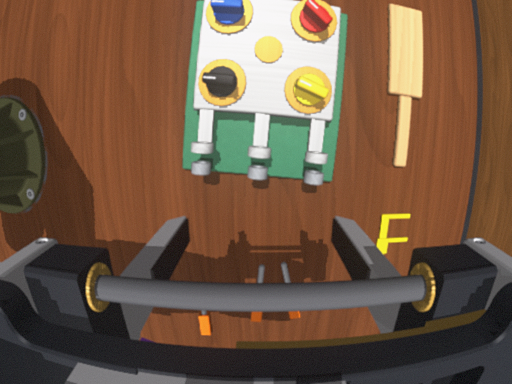

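Call:
arm_command(
  deltas=[
    {"xyz": [0,-0.04,-0.025],"turn": [0,0,0]},
    {"xyz": [0,-0.04,-0.025],"turn": [0,0,0]},
    {"xyz": [0,-0.03,-0.03],"turn": [0,0,0]},
    {"xyz": [0,0,0],"turn": [0,0,0]},
    {"xyz": [0,0,0],"turn": [0,0,0]},
  ],
)

```text
clock: 3.32
eef_pos: [538.2, -140.4, 221.4]
eef_rot: [3.141, 0.0, 1.571]
wrist_force: [-0.4, 0.8, 0.5]
finger_gap: 94.1
```

Run:
```python
from h import *
c=snap("wrist","w3.png");print(c["s"]["eef_pos"],c["s"]["eef_rot"],c["C"])
import pickle;pickle.dump(c,open("w3.pkl","wb"))
```

```text
[ 538.21518196 -140.44568458  221.39406567] [3.14060075e+00 1.89855097e-04 1.57067301e+00] [538.05810435 -69.93965827 388.31659303]
```

View pics/w3.png

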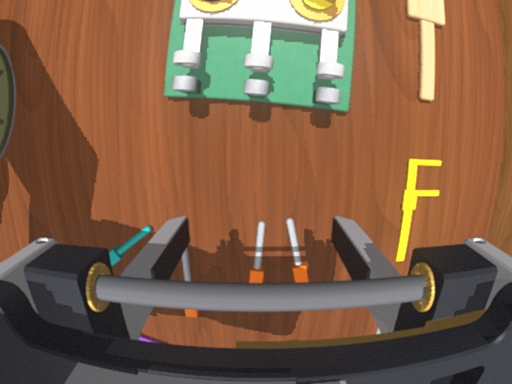

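```bash
cat > press.py <<'E'
from h import *
import pickle,sys
def edges(c,z=15,zside=7):
    m=mask(c,(60,90,40),(90,255,200))
    bl=max(blobs(cv2.morphologyEx(m,cv2.MORPH_CLOSE,np.ones((3,3)))),key=lambda b:b[1]);l=bl[2]
    out={}
    rows=np.where(l.any(1))[0]
    L=[];Rr=[]
    for r in rows:
        x=np.where(l[r])[0];L.append((x[0]-.5,r));Rr.append((x[-1]+.5,r))
    F=[]
    for q in np.where(l.any(0))[0]:
        y=np.where(l[:,q])[0];F.append((q,y[-1]+.5))
    return m,L,Rr,F
def fit(P,it=6,tol=1.0):
    P=np.array(P)[:,:2]
    for _ in range(it):
        mu=np.median(P,0) if _==0 else P.mean(0)
        v=cv2.fitLine(P.astype(np.float32),cv2.DIST_HUBER,0,.01,.01).ravel()
        d=(P-v[2:])@np.array([-v[1],v[0]]);k=abs(d)<max(tol,1*np.std(d))
        P=P[k]
    return v,len(P),np.std(d)
if __name__=="__main__":
  for f in("w2","w3"):
    c=pickle.load(open(f+".pkl","rb"))
    m,L,Rr,F=edges(c)
    for n,P in(("L",L),("R",Rr),("F",F)):
        W=[plane(c,p,15) for p in P]
        v,k,sd=fit(W);print(f,n,v.round(4),k,len(P),round(sd,2))
    im=cv2.resize(c["color"][0:200,150:370,::-1],None,fx=3.4,fy=3,interpolation=cv2.INTER_CUBIC)
    cv2.imwrite(f"pics/{f}z.png",im)
E
python3 press.py
```

```text
w2 L [8.760000e-02 9.962000e-01 4.273942e+02 9.596070e+01] 164 181 0.49
w2 R [8.600000e-02 9.963000e-01 6.613454e+02 7.401600e+01] 164 181 0.48
w2 F [ 9.960000e-01 -8.940000e-02  5.444848e+02 -4.841320e+01] 81 164 0.47
w3 L [9.250000e-02 9.957000e-01 4.214652e+02 2.705730e+01] 95 111 0.44
w3 R [8.490000e-02 9.964000e-01 6.564034e+02 1.675420e+01] 111 111 0.38
w3 F [ 9.961000e-01 -8.820000e-02  5.350943e+02 -4.875930e+01] 177 190 0.44
```

View pics/w2z.png

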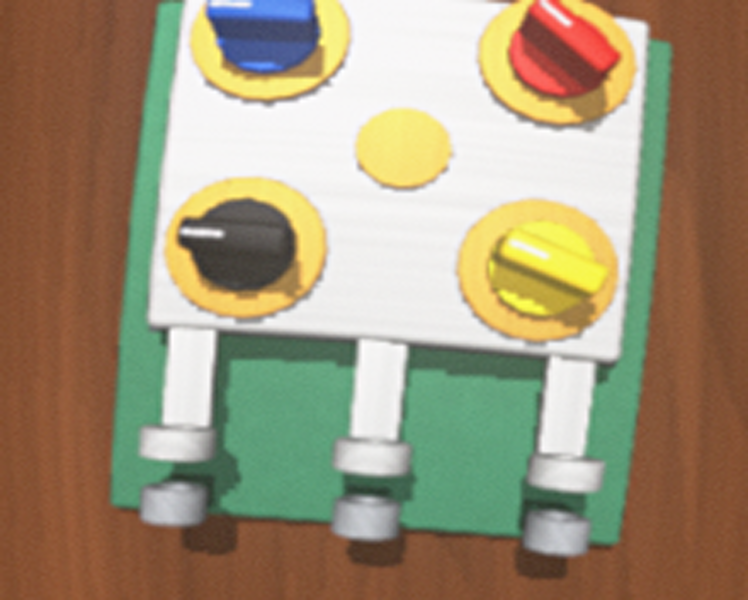

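View pics/w3z.png

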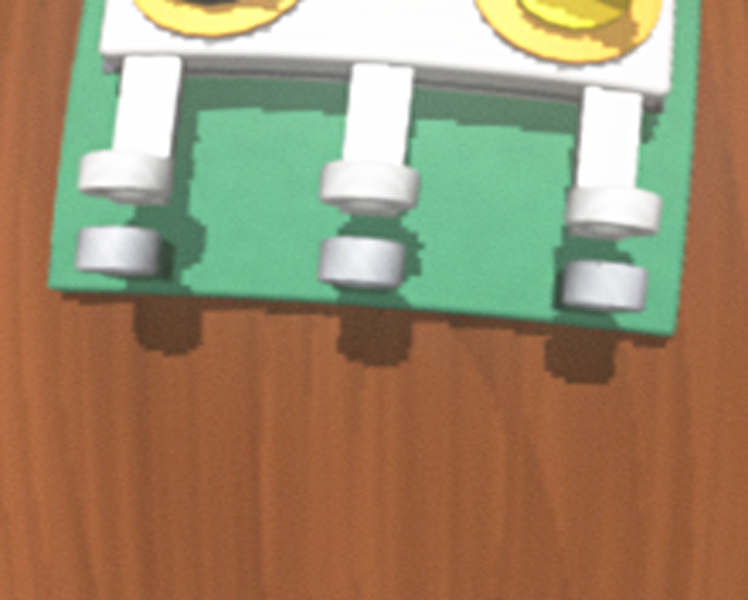

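Run:
```python
from h import *
import pickle
c2=pickle.load(open("w2.pkl","rb"));c3=pickle.load(open("w3.pkl","rb"))
ex=np.array([.9962,-.0876,0]);ey=np.array([.0876,.9962,0])
f=lambda p:(150+p[0]/3.4-.35,p[1]/3-.35)
for a,b in zip([(174.5,526),(366,539),(555.5,555)],[(118.5,228),(361.5,237),(604,262)]):
    W=plane(c2,f(a),74);V=plane(c3,f(b),74)
    print("front",W.round(1),"rear",V.round(1),"mouth from each",(W).round(1)[:2],(V-16*ey).round(1)[:2], "in ex,ey",W@ex,W@ey,V@ex,V@ey-16)
# two-view: midpoint of ring silhouettes
for a,b in zip([(174.5,503),(366,517),(555.5,532)],[(118.5,250),(361.5,262),(604,287)]):
    print(tri([(c2,f(a)),(c3,f(b))]))
# knobs
def knob(c,p,z):return plane(c,p,z)
for n,p in dict(black=(246,247),yellow=(537,270),screw=(403.5,148),blue=(270,34),red=(557.5,60)).items():
    W=plane(c2,f(p),55 if n!="screw" else 50);print(n,"gold disc c",W.round(1),W@ex,W@ey)
# white half front corners z=50 in w2, w3
for nm,c,P in(("w2",c2,[(150,325),(617,360)]),("w3",c3,[(104,55),(667,97)])):
    for p in P:
        W=plane(c,f(p),50);print(nm,"white corner",W.round(1),W@ex,W@ey)
```

```text
front [457.1 -37.1  74. ] rear [458.1 -22.4  74. ] mouth from each [457.1 -37.1] [456.7 -38.4] in ex,ey 458.65577569749905 3.045058499811107 458.2771593616113 1.7752670497773764
front [534.1 -43.5  74. ] rear [534.1 -28.4  74. ] mouth from each [534.1 -43.5] [532.7 -44.3] in ex,ey 535.8453046342306 3.45679461200511 534.5767974972958 2.505033333950866
front [610.5 -50.9  74. ] rear [609.6 -35.5  74. ] mouth from each [610.5 -50.9] [608.2 -51.4] in ex,ey 612.5952872173175 2.807724344385281 610.3514189104535 2.044046815885018
(array([454.73500924, -28.79266254,  60.55541814]), [np.float64(0.09940505411771906), np.float64(0.09940505411761646)])
(array([533.95234757, -35.91642959,  60.42589903]), [np.float64(0.011216365982099711), np.float64(0.011216365982433729)])
(array([612.98385883, -43.2631003 ,  58.59571511]), [np.float64(0.11783397554500584), np.float64(0.11783397554487629)])
black gold disc c [485.7  89.9  55. ] 475.95839729660133 132.0842404763573
yellow gold disc c [603.4  79.4  55. ] 594.1476768758656 131.9362876547697
screw gold disc c [549.4 137.5  50. ] 535.3162702985333 185.09852752145335
blue gold disc c [494.7 195.   55. ] 475.76149178994393 237.55491126815497
red gold disc c [613.1 183.   55. ] 594.6966098017114 236.04774150319474
w2 white corner [444.5  54.9  50. ] 437.99929259060355 93.64498193190583
w2 white corner [638.5  38.3  50. ] 632.7485097837261 94.12006766720958
w3 white corner [445.4  53.2  50. ] 439.03689069417385 91.98406370587057
w3 white corner [638.2  35.7  50. ] 632.6787910461471 91.48617177943626
```

```bash
cat > rods.py <<'E'
from h import *
import pickle
def rods(c,z=20,amin=100):
    out=[]
    for ce,a,l in blobs(cv2.morphologyEx(mask(c,(5,150,90),(17,255,255)),cv2.MORPH_OPEN,np.ones((2,2))),amin):
        cnt,_=cv2.findContours(l.astype(np.uint8),cv2.RETR_EXTERNAL,cv2.CHAIN_APPROX_NONE)
        W=np.array([plane(c,p,z)[:2] for p in cnt[0][:,0].astype(float)],np.float32)
        r=cv2.minAreaRect(W);b=cv2.boxPoints(r)
        e=[b[1]-b[0],b[2]-b[1]];k=int(np.linalg.norm(e[1])>np.linalg.norm(e[0]));d=e[k]/np.linalg.norm(e[k])
        if d[1]<0:d=-d
        # steel tip: bright low-saturation pixels along d
        C=np.array(r[0]);out.append((C,np.arctan2(d[1],d[0]),r[1],ce,a))
    return out
if __name__=="__main__":
    c=pickle.load(open("w1.pkl","rb"))
    for o in rods(c):print(o)
    im=cv2.resize(c["color"][150:320,150:350,::-1],None,fx=4,fy=3.4,interpolation=cv2.INTER_CUBIC);cv2.imwrite("pics/w1z.png",im)
E
python3 rods.py
```

```text
(array([ 57.45578003, 122.2074585 ]), np.float32(2.7977853), (55.28756332397461, 180.19100952148438), array([21.47926829, 10.11219512]), np.int32(820))
(array([ 419.76052856, -143.81518555]), np.float32(0.0018488293), (1021.319580078125, 537.6876220703125), array([254.30326074, 137.52760919]), np.int32(84030))
(array([ 998.76483154, -123.0668335 ]), np.float32(1.6739068), (149.33456420898438, 557.5394897460938), array([496.55627828, 128.51428167]), np.int32(7072))
(array([ 433.43017578, -340.38546753]), np.float32(1.5619266), (58.22304916381836, 27.326486587524414), array([202.54157303, 247.9011236 ]), np.int32(445))
(array([ 493.38378906, -522.92114258]), np.float32(3.1399553), (95.43659973144531, 432.0672302246094), array([241.81397206, 327.26946108]), np.int32(5010))
(array([ 716.94372559, -512.31872559]), np.float32(1.5766484), (37.213802337646484, 71.98765563964844), array([356.89783282, 322.20743034]), np.int32(323))
```

View pics/w1z.png

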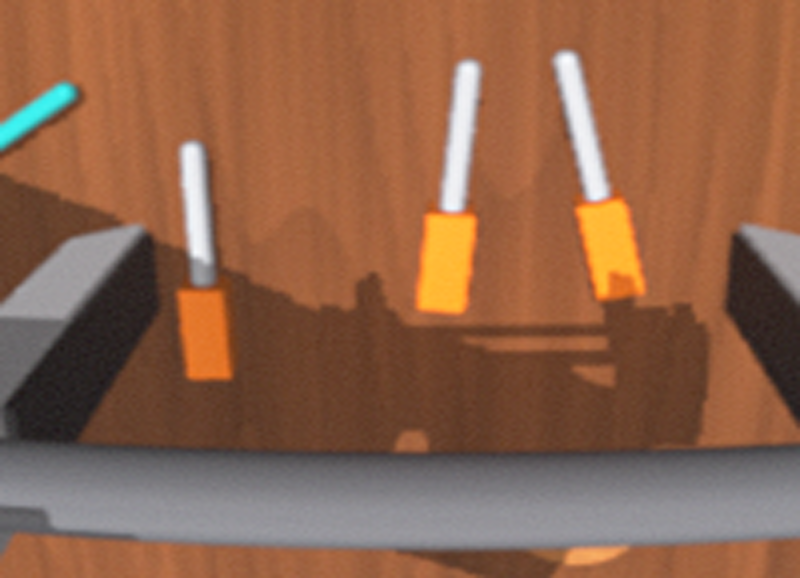

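```bash
sed -i 's/mask(c,(5,150,90),(17,255,255))/mask(c,(8,215,100),(18,255,255))/' rods.py
python3 - <<'E'
import pickle
from h import *
c=pickle.load(open("w1.pkl","rb"));H=hsv(c)
for p in[(201,247),(262,225),(303,222),(220,220),(240,270),(280,180),(330,270)]:print(p,H[p[1],p[0]])
from rods import rods
for o in rods(c):print(o)
for p in [(198.3,193),(267,168.5),(291.5,166.5)]: print(plane(c,p,10))
E
```

```text
(201, 247) [ 12 207 228]
(262, 225) [ 20 202 255]
(303, 222) [ 20 201 255]
(220, 220) [ 11 154 159]
(240, 270) [  9 149 101]
(280, 180) [ 12 162 165]
(330, 270) [ 11 154 162]
[ 429.9758457  -248.10128365   10.        ]
[ 540.33016611 -208.68030716   10.        ]
[ 578.62175513 -205.3948467    10.        ]
```

```bash
sed -i 's/mask(c,(8,215,100),(18,255,255))/mask(c,(8,182,140),(24,255,255))/' rods.py
python3 - <<'E'
import pickle
from h import *
from rods import rods
for f in("w1","w3"):
  c=pickle.load(open(f+".pkl","rb"))
  for o in rods(c):print(f,o)
E
```

```text
w1 (array([ 598.68267822, -296.04818726]), np.float32(1.7789794), (22.084516525268555, 53.98541259765625), array([303.05808081, 223.69444444]), np.int32(396))
w1 (array([ 532.85302734, -302.71893311]), np.float32(1.4821047), (54.533409118652344, 21.940006256103516), array([262.16707617, 227.48402948]), np.int32(407))
w1 (array([ 431.65185547, -343.04013062]), np.float32(1.5769513), (20.76747703552246, 48.86928939819336), array([201.73088685, 248.88685015]), np.int32(327))
w3 (array([ 596.21881104, -284.24087524]), np.float32(1.7679665), (20.480485916137695, 33.078861236572266), array([301.36480687, 274.21888412]), np.int32(233))
w3 (array([ 533.77233887, -288.72293091]), np.float32(1.5722696), (20.075773239135742, 20.13538932800293), array([256.92655367, 277.20903955]), np.int32(177))
```

Call:
arm_command(
  deltas=[
    {"xyz": [-0.00125,-0.041,-0.03525],"turn": [0,0,-0.021]},
    {"xyz": [-0.00125,-0.041,-0.03525],"turn": [0,0,-0.021]},
    {"xyz": [-0.00125,-0.041,-0.03525],"turn": [0,0,-0.021]},
    {"xyz": [-0.00125,-0.041,-0.03525],"turn": [0,0,-0.021]},
    {"xyz": [0,0,0],"turn": [0,0,0]},
    {"xyz": [0,0,0],"turn": [0,0,0]},
  ],
  gripper=0.5,
  force=40,
)

```text
clock: 4.12
eef_pos: [533.9, -303.6, 80.8]
eef_rot: [3.14, 0.001, 1.489]
wrist_force: [-1.1, 0.2, -0.5]
finger_gap: 47.3
```

Run:
```python
from h import *
from rods import rods
c=snap("wrist","w4.png");print(c["s"]["eef_pos"],c["s"]["eef_rot"],c["s"]["finger_gap"])
for o in rods(c):print(o)
```

```text
[ 533.91119792 -303.61136978   80.77481299] [3.14007389e+00 6.84646216e-04 1.48866043e+00] 47.28752363759456
(array([ 597.08508301, -295.94400024]), np.float32(1.7956467), (22.424020767211914, 52.99724578857422), array([336.93197711, 191.01970757]), np.int32(1573))
(array([ 532.31134033, -301.82931519]), np.float32(1.4738349), (52.23284149169922, 20.54983139038086), array([257.47603834, 205.01597444]), np.int32(1565))
(array([ 432.64291382, -323.57672119]), np.float32(1.3740618), (27.869104385375977, 22.0988826751709), array([147.04651163, 239.52642706]), np.int32(473))
```

View pics/w4.png

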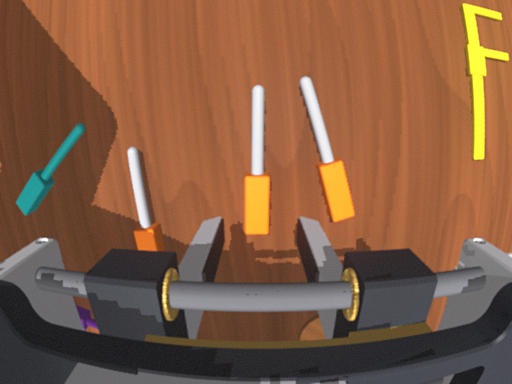

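Call:
arm_command(
  deltas=[
    {"xyz": [-0.001,0,-0.03],"turn": [0,0,-0.008]},
    {"xyz": [0,0,-0.025],"turn": [0,0,0]},
    {"xyz": [0,0,-0.012],"turn": [0,0,0]},
    {"xyz": [0,0,0],"turn": [0,0,0]},
    {"xyz": [0,0,0],"turn": [0,0,0]},
  ],
)

```text
clock: 4.8
eef_pos: [532.8, -304.3, 13.8]
eef_rot: [3.14, 0.001, 1.48]
wrist_force: [0.4, 0.8, 0.9]
finger_gap: 46.8
```

Call:
arm_command(
  deltas=[
    {"xyz": [0,0,0],"turn": [0,0,0]},
    {"xyz": [0,0,0],"turn": [0,0,0]},
    {"xyz": [0,0,0],"turn": [0,0,0]},
    {"xyz": [0,0,0],"turn": [0,0,0]},
    {"xyz": [0,0,0],"turn": [0,0,0]},
  ],
  gripper=1,
  force=45,
)

```text
clock: 5.42
eef_pos: [532.1, -304.3, 12.6]
eef_rot: [3.141, 0.0, 1.48]
wrist_force: [-0.3, 0.5, 3.4]
finger_gap: 19.7
```

Call:
arm_command(
  deltas=[
    {"xyz": [0,0,0.02],"turn": [0,0,0]},
    {"xyz": [0,0.02,0.03],"turn": [0,0,0]},
    {"xyz": [0,0.04,0.02],"turn": [0,0,0]},
    {"xyz": [0,0.04,0],"turn": [0,0,0]},
    {"xyz": [0,0,0],"turn": [0,0,0]},
    {"xyz": [0,0,0],"turn": [0,0,0]},
  ],
)

```text
clock: 6.18
eef_pos: [532.3, -204.6, 83.3]
eef_rot: [3.141, 0.0, 1.48]
wrist_force: [-0.4, -0.7, -1.2]
finger_gap: 19.7
```

```bash
cat > look.py <<'E'
from h import *
import sys,pickle
c=snap("wrist",sys.argv[1]+".png");print(c["s"]["clock"],c["s"]["eef_pos"].round(1),c["s"]["eef_rot"].round(4),c["s"]["finger_gap"].round(1),c["s"]["wrist_force"].round(1))
pickle.dump(c,open(sys.argv[1]+".pkl","wb"))
E
python3 look.py w5
```

```text
Traceback (most recent call last):
  File "look.py", line 3, in <module>
    c=snap("wrist",sys.argv[1]+".png");print(c["s"]["clock"],c["s"]["eef_pos"].round(1),c["s"]["eef_rot"].round(4),c["s"]["finger_gap"].round(1),c["s"]["wrist_force"].round(1))
                                                                                                                   ^^^^^^^^^^^^^^^^^^^^^^^^^^
AttributeError: 'float' object has no attribute 'round'
```

View pics/w5.png

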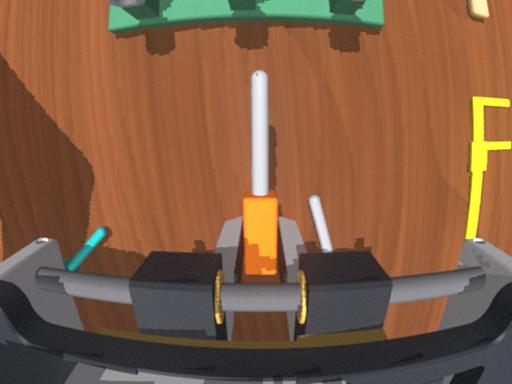

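Call:
arm_command(
  deltas=[
    {"xyz": [-0.0087,0.02,0],"turn": [0,0,0.003]},
    {"xyz": [0,0.029,-0.02],"turn": [0,0,0]},
    {"xyz": [0,0,0],"turn": [0,0,0]},
    {"xyz": [0,0,0],"turn": [0,0,0]},
  ],
)

```text
clock: 6.72
eef_pos: [523.7, -156.2, 62.9]
eef_rot: [3.141, 0.0, 1.482]
wrist_force: [0.4, -0.0, -0.9]
finger_gap: 19.2
```

```bash
sed -i 's/c\["s"\]\["finger_gap"\].round(1)/round(c["s"]["finger_gap"],1)/' look.py; python3 look.py w5
python3 - <<'E'
from h import *
for n,(x,y,w,h,f) in dict(scene=(190,160,110,80,7),top=(230,150,110,80,7)).items():
    c=snap(n);cv2.imwrite(f"pics/{n}5.png",cv2.resize(c["color"][y:y+h,x:x+w,::-1],None,fx=f,fy=f,interpolation=cv2.INTER_CUBIC))
E
```

```text
6.725 [ 523.7 -156.2   62.9] [3.1410e+00 3.0000e-04 1.4822e+00] 19.2 [ 0.4 -0.  -0.9]
```

View pics/w5.png

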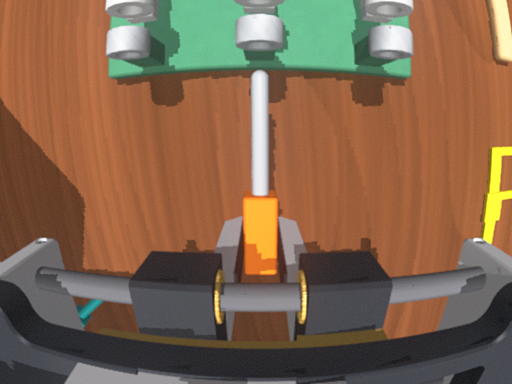

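View pics/scene5.png

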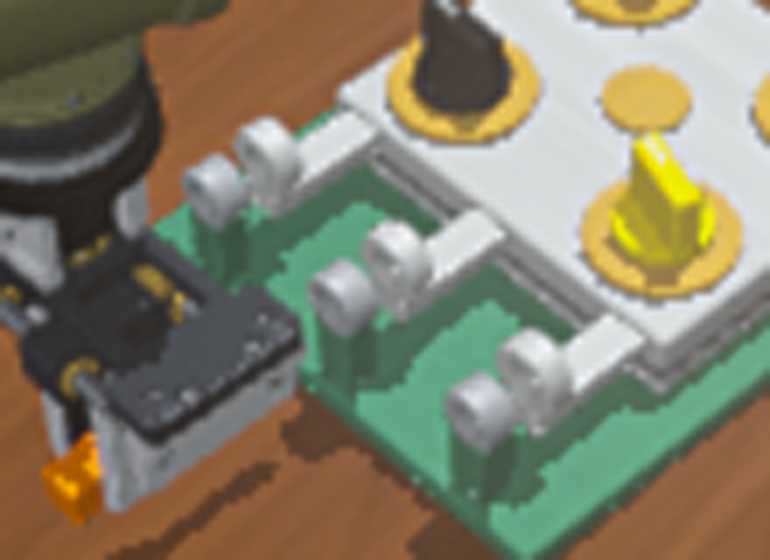

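View pics/top5.png

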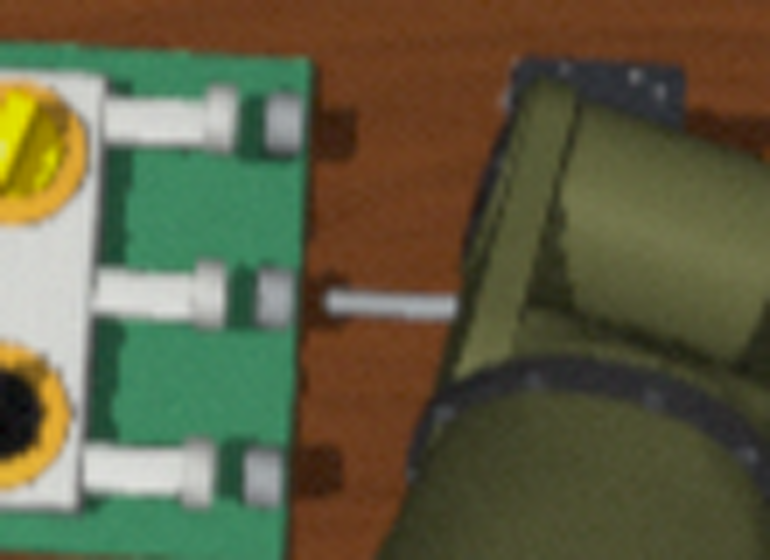

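Call:
arm_command(
  deltas=[
    {"xyz": [0.0009,0.01,0],"turn": [0,0,0]},
    {"xyz": [0.0009,0.01,0],"turn": [0,0,0]},
    {"xyz": [0.0009,0.01,0],"turn": [0,0,0]},
    {"xyz": [0.0009,0.01,0],"turn": [0,0,0]},
    {"xyz": [0,0,0],"turn": [0,0,0]},
  ],
)

```text
clock: 7.5
eef_pos: [527.1, -114.4, 62.5]
eef_rot: [-3.142, -0.0, 1.484]
wrist_force: [-0.5, -0.0, 0.2]
finger_gap: 19.7
```

```bash
python3 look.py w6
```

```text
7.5 [ 527.1 -114.4   62.5] [-3.1416 -0.      1.4839] 19.7 [-0.5 -0.   0.2]
```

View pics/w6.png

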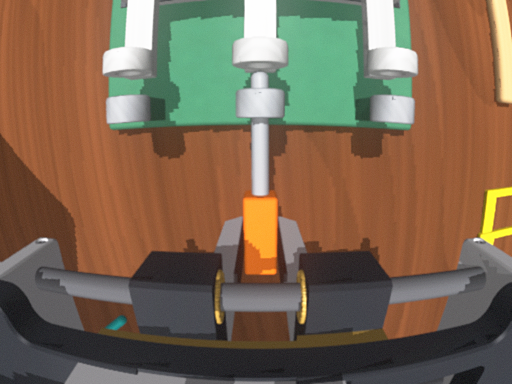

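Call:
arm_command(
  deltas=[
    {"xyz": [0.0009,0.01,0],"turn": [0,0,0]},
    {"xyz": [0.0009,0.01,0],"turn": [0,0,0]},
    {"xyz": [0.0009,0.01,0],"turn": [0,0,0]},
    {"xyz": [0.0005,0.006,0],"turn": [0,0,0]},
    {"xyz": [0.0002,0.002,0],"turn": [0,0,0]},
    {"xyz": [0,0,0],"turn": [0,0,0]},
  ],
)

```text
clock: 8.3
eef_pos: [530.4, -77.2, 62.5]
eef_rot: [3.142, 0.0, 1.483]
wrist_force: [0.6, -0.6, -1.2]
finger_gap: 19.6
```

```bash
python3 look.py w7
```

```text
8.3 [530.4 -77.2  62.5] [3.1416 0.     1.4829] 19.6 [ 0.6 -0.6 -1.2]
```

View pics/w7.png

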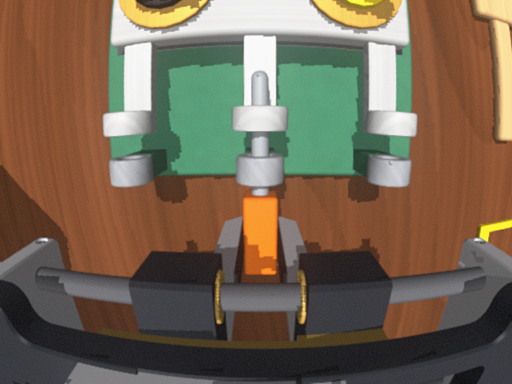

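Call:
arm_command(
  deltas=[
    {"xyz": [0.0002,0.002,0],"turn": [0,0,0]},
    {"xyz": [0.0002,0.002,0],"turn": [0,0,0]},
    {"xyz": [0.0002,0.002,0],"turn": [0,0,0]},
    {"xyz": [0,0,0],"turn": [0,0,0]},
  ],
)

```text
clock: 8.85
eef_pos: [531.0, -71.0, 62.5]
eef_rot: [3.142, 0.0, 1.483]
wrist_force: [-0.2, 0.1, -1.2]
finger_gap: 19.9
```

Call:
arm_command(
  deltas=[
    {"xyz": [0.0001,0.001,0],"turn": [0,0,0]},
    {"xyz": [0,0,0],"turn": [0,0,0]},
  ],
)

```text
clock: 9.1
eef_pos: [531.1, -70.2, 62.4]
eef_rot: [-3.142, 0.0, 1.483]
wrist_force: [-0.7, -0.0, -0.4]
finger_gap: 19.3
```

Call:
arm_command(
  deltas=[
    {"xyz": [0.0001,0.001,0],"turn": [0,0,0]},
    {"xyz": [0,0,0],"turn": [0,0,0]},
  ],
)

```text
clock: 9.35
eef_pos: [531.1, -70.0, 62.5]
eef_rot: [3.142, 0.001, 1.483]
wrist_force: [-1.6, -5.6, 0.2]
finger_gap: 19.7
```

```bash
python3 look.py w8
```

```text
9.35 [531.1 -70.   62.5] [3.1416e+00 1.3000e-03 1.4827e+00] 19.7 [-1.6 -5.6  0.2]
```

View pics/w8.png

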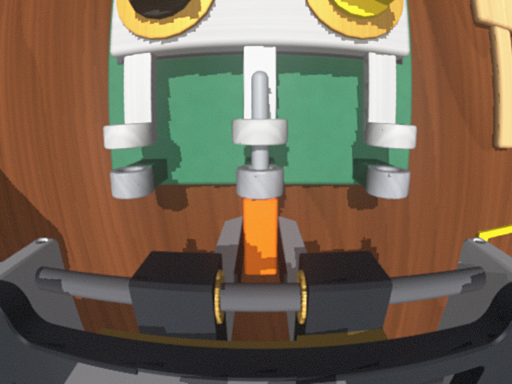

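Call:
arm_command(
  deltas=[
    {"xyz": [0,0,0],"turn": [0,0,0]},
    {"xyz": [0,0,0],"turn": [0,0,0]},
    {"xyz": [0,0,0],"turn": [0,0,0]},
  ],
  gripper=0.55,
)

```text
clock: 9.78
eef_pos: [531.2, -69.1, 62.5]
eef_rot: [3.141, -0.0, 1.483]
wrist_force: [0.4, 0.3, 0.3]
finger_gap: 41.8
```

Call:
arm_command(
  deltas=[
    {"xyz": [0,0,0.03],"turn": [0,0,0]},
    {"xyz": [0,0,0.04],"turn": [0,0,0]},
    {"xyz": [0,-0.03,0.03],"turn": [0,0,0]},
    {"xyz": [0,0,0],"turn": [0,0,0]},
  ],
)

```text
clock: 10.28
eef_pos: [532.0, -100.4, 164.5]
eef_rot: [3.138, 0.001, 1.481]
wrist_force: [0.5, -0.1, -0.6]
finger_gap: 42.6
```

```bash
python3 look.py w9
```

```text
10.275 [ 532.  -100.4  164.5] [3.1377e+00 7.0000e-04 1.4813e+00] 42.6 [ 0.5 -0.1 -0.6]
```

View pics/w9.png

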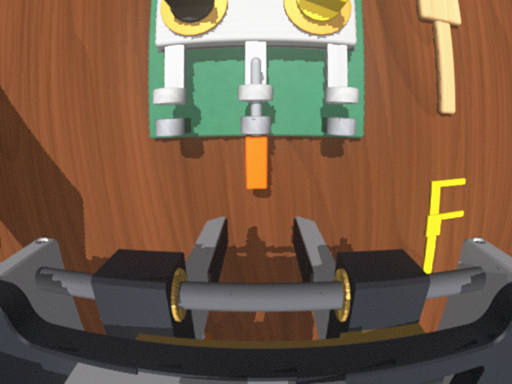

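Call:
arm_command(
  deltas=[
    {"xyz": [0.013,-0.0394,-0.017],"turn": [0,0,0.062]},
    {"xyz": [0.013,-0.0394,-0.017],"turn": [0,0,0.062]},
    {"xyz": [0.013,-0.0394,-0.017],"turn": [0,0,0.062]},
    {"xyz": [0.013,-0.0394,-0.017],"turn": [0,0,0.062]},
    {"xyz": [0.013,-0.0394,-0.017],"turn": [0,0,0.062]},
    {"xyz": [0,0,0],"turn": [0,0,0]},
    {"xyz": [0,0,0],"turn": [0,0,0]},
  ],
)

```text
clock: 11.2
eef_pos: [596.0, -295.0, 76.4]
eef_rot: [-3.14, -0.001, 1.793]
wrist_force: [-0.9, 0.1, 0.8]
finger_gap: 42.5
```

```bash
python3 look.py w10
python3 - <<'E'
from h import *
from rods import rods
import pickle
for o in rods(pickle.load(open("w10.pkl","rb"))):print(o)
E
```

```text
11.2 [ 596.  -295.    76.4] [-3.1404e+00 -1.3000e-03  1.7927e+00] 42.5 [-0.9  0.1  0.8]
(array([ 598.5859375 , -295.05090332]), np.float32(1.7912534), (20.330446243286133, 52.28506088256836), array([263.50379747, 209.75126582]), np.int32(1580))
(array([ 432.34838867, -341.32998657]), np.float32(1.5619434), (50.018714904785156, 20.329906463623047), array([ 75.9583815 , 215.27052023]), np.int32(865))
```

View pics/w10.png

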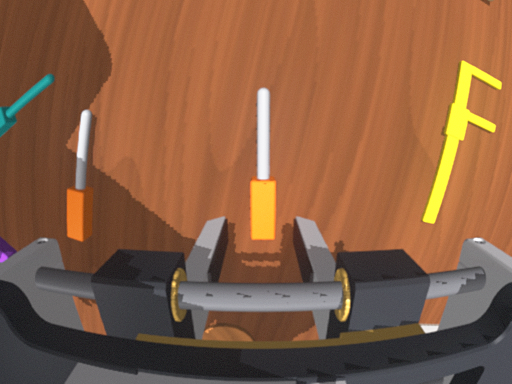

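Call:
arm_command(
  deltas=[
    {"xyz": [0.0024,-0.0012,-0.03],"turn": [0,0,0]},
    {"xyz": [0,0,-0.022],"turn": [0,0,0]},
    {"xyz": [0,0,-0.0105],"turn": [0,0,0]},
    {"xyz": [0,0,0],"turn": [0,0,0]},
    {"xyz": [0,0,0],"turn": [0,0,0]},
  ],
)

```text
clock: 11.88
eef_pos: [599.0, -297.6, 16.0]
eef_rot: [3.141, 0.001, 1.793]
wrist_force: [-0.0, -0.8, 0.7]
finger_gap: 42.0
```

Call:
arm_command(
  deltas=[
    {"xyz": [0,0,0],"turn": [0,0,0]},
    {"xyz": [0,0,0],"turn": [0,0,0]},
    {"xyz": [0,0,0],"turn": [0,0,0]},
    {"xyz": [0,0,0],"turn": [0,0,0]},
    {"xyz": [0,0,0],"turn": [0,0,0]},
  ],
  gripper=1,
  force=45,
)

```text
clock: 12.5
eef_pos: [598.7, -297.5, 15.3]
eef_rot: [3.141, 0.0, 1.793]
wrist_force: [-1.0, 0.1, 4.2]
finger_gap: 19.7
```

Call:
arm_command(
  deltas=[
    {"xyz": [0,0,0.02],"turn": [0,0,0]},
    {"xyz": [0,0.02,0.03],"turn": [0,0,-0.05]},
    {"xyz": [0.0046,0.03,0.02],"turn": [0,0,-0.09]},
    {"xyz": [0,0.03,0],"turn": [0,0,-0.09]},
    {"xyz": [0,0.03,0],"turn": [0,0,-0.08]},
    {"xyz": [0,0.025,-0.02],"turn": [0,0,0]},
    {"xyz": [0,0,0],"turn": [0,0,0]},
    {"xyz": [0,0,0],"turn": [0,0,0]},
  ],
)

```text
clock: 13.5
eef_pos: [603.6, -163.2, 66.2]
eef_rot: [3.14, 0.0, 1.483]
wrist_force: [-0.0, 0.3, -0.1]
finger_gap: 19.6
```

```bash
python3 look.py w11
```

```text
13.5 [ 603.6 -163.2   66.2] [3.1403e+00 5.0000e-04 1.4827e+00] 19.6 [-0.   0.3 -0.1]
```

View pics/w11.png

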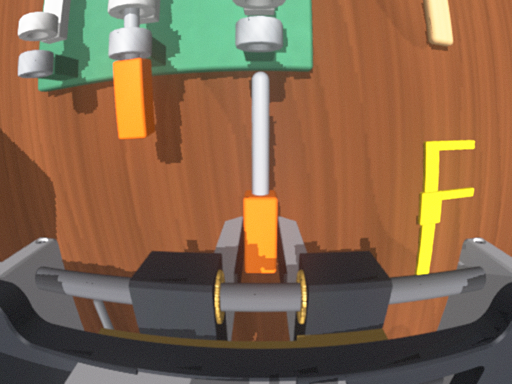

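Call:
arm_command(
  deltas=[
    {"xyz": [0.0009,0.01,-0.0008],"turn": [0,0,0]},
    {"xyz": [0.0009,0.01,0],"turn": [0,0,0]},
    {"xyz": [0.0009,0.01,0],"turn": [0,0,0]},
    {"xyz": [0.0009,0.01,0],"turn": [0,0,0]},
    {"xyz": [0,0,0],"turn": [0,0,0]},
  ],
)

```text
clock: 14.18
eef_pos: [606.9, -121.5, 64.2]
eef_rot: [-3.142, -0.0, 1.484]
wrist_force: [0.4, -0.5, -1.0]
finger_gap: 19.4
```

Call:
arm_command(
  deltas=[
    {"xyz": [0.0009,0.01,0],"turn": [0,0,0]},
    {"xyz": [0.0009,0.01,0],"turn": [0,0,0]},
    {"xyz": [0.0009,0.01,0],"turn": [0,0,0]},
    {"xyz": [0.0008,0.009,0],"turn": [0,0,0]},
    {"xyz": [0,0,0],"turn": [0,0,0]},
  ],
)

```text
clock: 14.8
eef_pos: [610.4, -82.7, 64.2]
eef_rot: [3.142, 0.0, 1.484]
wrist_force: [0.7, -0.2, -0.1]
finger_gap: 19.4
```

```bash
python3 look.py w12
```

```text
14.8 [610.4 -82.7  64.2] [3.1415 0.     1.4837] 19.4 [ 0.7 -0.2 -0.1]
```

View pics/w12.png

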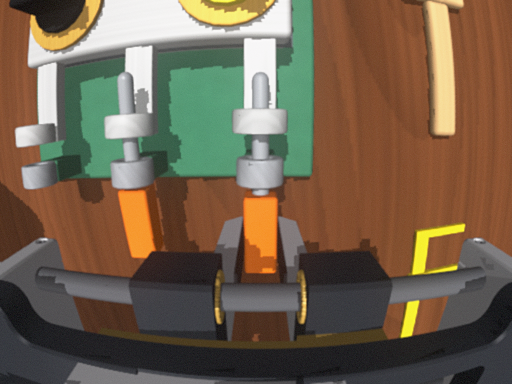

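Call:
arm_command(
  deltas=[
    {"xyz": [0.0002,0.002,0],"turn": [0,0,0]},
    {"xyz": [0.0002,0.002,0],"turn": [0,0,0]},
    {"xyz": [0.0001,0.001,0],"turn": [0,0,0]},
    {"xyz": [0,0,0],"turn": [0,0,0]},
  ],
)

```text
clock: 15.35
eef_pos: [610.8, -78.4, 64.2]
eef_rot: [3.142, -0.0, 1.483]
wrist_force: [-0.1, -0.1, -1.3]
finger_gap: 19.4
```

Call:
arm_command(
  deltas=[
    {"xyz": [0.0001,0.001,0],"turn": [0,0,0]},
    {"xyz": [0,0,0],"turn": [0,0,0]},
  ],
)

```text
clock: 15.6
eef_pos: [610.9, -77.3, 64.1]
eef_rot: [3.142, -0.0, 1.483]
wrist_force: [0.4, -0.5, 1.0]
finger_gap: 19.6
```

Call:
arm_command(
  deltas=[
    {"xyz": [0.0001,0.001,0],"turn": [0,0,0]},
    {"xyz": [0,0,0],"turn": [0,0,0]},
  ],
)

```text
clock: 15.85
eef_pos: [611.0, -76.6, 64.2]
eef_rot: [3.142, 0.0, 1.483]
wrist_force: [-0.2, -2.6, -1.0]
finger_gap: 19.6
```

Contact at the expected place; release and retreat.

Call:
arm_command(
  deltas=[
    {"xyz": [0.0001,0.0005,0],"turn": [0,0,0]},
    {"xyz": [0,0,0],"turn": [0,0,0]},
  ],
)

```text
clock: 16.1
eef_pos: [611.0, -76.6, 64.2]
eef_rot: [-3.142, 0.001, 1.483]
wrist_force: [-1.0, -5.8, -0.8]
finger_gap: 19.7
```

Call:
arm_command(
  deltas=[
    {"xyz": [0,0,0],"turn": [0,0,0]},
    {"xyz": [0,0,0],"turn": [0,0,0]},
    {"xyz": [0,0,0],"turn": [0,0,0]},
  ],
  gripper=0.55,
)

```text
clock: 16.48
eef_pos: [611.2, -75.7, 64.2]
eef_rot: [3.141, -0.0, 1.483]
wrist_force: [0.3, 0.1, -0.0]
finger_gap: 42.0
```

Call:
arm_command(
  deltas=[
    {"xyz": [0,0,0.03],"turn": [0,0,0]},
    {"xyz": [0,0,0.04],"turn": [0,0,0]},
    {"xyz": [-0.03,-0.03,0.03],"turn": [0,0,0]},
    {"xyz": [-0.02,0,0],"turn": [0,0,0]},
    {"xyz": [0,0,0],"turn": [0,0,0]},
  ],
)

```text
clock: 17.1
eef_pos: [560.7, -106.0, 164.6]
eef_rot: [3.141, -0.0, 1.482]
wrist_force: [-0.2, 0.2, -1.3]
finger_gap: 42.4
```

```bash
python3 look.py w13
```

```text
17.1 [ 560.7 -106.   164.6] [ 3.1411e+00 -1.0000e-04  1.4823e+00] 42.4 [-0.2  0.2 -1.3]
```

View pics/w13.png

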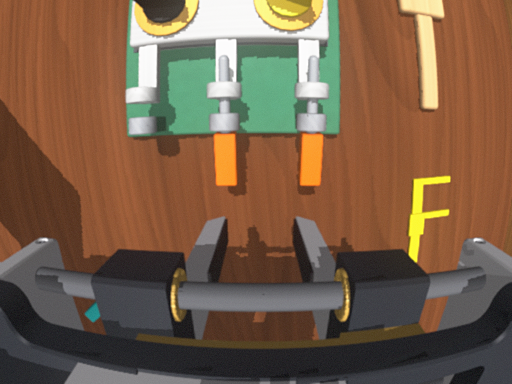

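Call:
arm_command(
  deltas=[
    {"xyz": [-0.0215,-0.0397,-0.0143],"turn": [0,0,0.0155]},
    {"xyz": [-0.0215,-0.0397,-0.0143],"turn": [0,0,0.0155]},
    {"xyz": [-0.0215,-0.0397,-0.0143],"turn": [0,0,0.0155]},
    {"xyz": [-0.0215,-0.0397,-0.0143],"turn": [0,0,0.0155]},
    {"xyz": [-0.0215,-0.0397,-0.0143],"turn": [0,0,0.0155]},
    {"xyz": [-0.0215,-0.0397,-0.0143],"turn": [0,0,0.0155]},
    {"xyz": [0,0,0],"turn": [0,0,0]},
    {"xyz": [0,0,0],"turn": [0,0,0]},
  ],
)

```text
clock: 18.15
eef_pos: [432.8, -343.7, 78.0]
eef_rot: [-3.141, -0.0, 1.576]
wrist_force: [-0.0, 0.7, -0.1]
finger_gap: 42.5
```

```bash
python3 look.py w14
python3 - <<'E'
from h import *
from rods import rods
import pickle
for o in rods(pickle.load(open("w14.pkl","rb"))):print(o)
E
```

```text
18.15 [ 432.8 -343.7   78. ] [-3.1414e+00 -5.0000e-04  1.5759e+00] 42.5 [-0.   0.7 -0.1]
(array([ 430.32473755, -340.79992676]), np.float32(1.5843816), (20.46568489074707, 52.26152801513672), array([257.36625, 204.34625]), np.int32(1600))
```

View pics/w14.png

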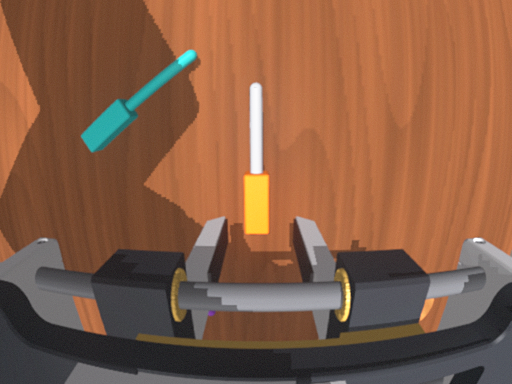

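Call:
arm_command(
  deltas=[
    {"xyz": [-0.0024,0.0017,-0.03],"turn": [0,0,0.008]},
    {"xyz": [0,0,-0.022],"turn": [0,0,0]},
    {"xyz": [0,0,-0.0115],"turn": [0,0,0]},
    {"xyz": [0,0,0],"turn": [0,0,0]},
    {"xyz": [0,0,0],"turn": [0,0,0]},
  ],
)

```text
clock: 18.82
eef_pos: [430.3, -342.6, 15.8]
eef_rot: [3.141, 0.001, 1.584]
wrist_force: [-0.6, -0.2, -0.1]
finger_gap: 42.4
```

Call:
arm_command(
  deltas=[
    {"xyz": [0,0,0],"turn": [0,0,0]},
    {"xyz": [0,0,0],"turn": [0,0,0]},
    {"xyz": [0,0,0],"turn": [0,0,0]},
    {"xyz": [0,0,0],"turn": [0,0,0]},
    {"xyz": [0,0,0],"turn": [0,0,0]},
  ],
  gripper=1,
  force=45,
)

```text
clock: 19.45
eef_pos: [429.8, -342.5, 15.1]
eef_rot: [3.141, 0.0, 1.584]
wrist_force: [0.1, 1.1, 5.3]
finger_gap: 19.8
```

Call:
arm_command(
  deltas=[
    {"xyz": [0,0,0.02],"turn": [0,0,0]},
    {"xyz": [0,0.02,0.03],"turn": [0,0,-0.02]},
    {"xyz": [0.007,0.04,0.02],"turn": [0,0,-0.04]},
    {"xyz": [0.007,0.04,0],"turn": [0,0,-0.041]},
    {"xyz": [0,0.04,0],"turn": [0,0,0]},
    {"xyz": [0,0.03,-0.01],"turn": [0,0,0]},
    {"xyz": [0,0.024,-0.01],"turn": [0,0,0]},
    {"xyz": [0,0,0],"turn": [0,0,0]},
    {"xyz": [0,0,0],"turn": [0,0,0]},
  ],
)

```text
clock: 20.58
eef_pos: [443.9, -149.0, 65.1]
eef_rot: [3.141, 0.0, 1.483]
wrist_force: [-0.7, 0.6, -1.9]
finger_gap: 19.5
```

```bash
python3 look.py w15
```

```text
20.575 [ 443.9 -149.    65.1] [3.1412e+00 2.0000e-04 1.4828e+00] 19.5 [-0.7  0.6 -1.9]
```

View pics/w15.png

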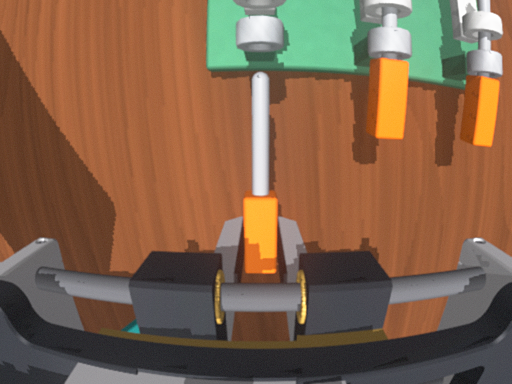

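Call:
arm_command(
  deltas=[
    {"xyz": [0.0009,0.01,-0.0004],"turn": [0,0,0]},
    {"xyz": [0.0009,0.01,0],"turn": [0,0,0]},
    {"xyz": [0.0009,0.01,0],"turn": [0,0,0]},
    {"xyz": [0.0009,0.01,0],"turn": [0,0,0]},
    {"xyz": [0,0,0],"turn": [0,0,0]},
  ],
)

```text
clock: 21.25
eef_pos: [447.3, -107.7, 64.5]
eef_rot: [-3.142, -0.0, 1.484]
wrist_force: [0.0, -0.2, -1.1]
finger_gap: 19.7
```

Call:
arm_command(
  deltas=[
    {"xyz": [0.0009,0.01,0],"turn": [0,0,0]},
    {"xyz": [0.0009,0.01,0],"turn": [0,0,0]},
    {"xyz": [0.0009,0.01,0],"turn": [0,0,0]},
    {"xyz": [0.0008,0.009,0],"turn": [0,0,0]},
    {"xyz": [0,0,0],"turn": [0,0,0]},
  ],
)

```text
clock: 21.88
eef_pos: [450.8, -68.8, 64.5]
eef_rot: [3.142, -0.0, 1.484]
wrist_force: [-0.1, -0.2, -0.6]
finger_gap: 19.5
```

Call:
arm_command(
  deltas=[
    {"xyz": [0.0002,0.002,0],"turn": [0,0,0]},
    {"xyz": [0.0002,0.002,0],"turn": [0,0,0]},
    {"xyz": [0.0001,0.001,0],"turn": [0,0,0]},
    {"xyz": [0,0,0],"turn": [0,0,0]},
  ],
)

```text
clock: 22.38
eef_pos: [451.3, -64.4, 64.5]
eef_rot: [3.142, 0.0, 1.483]
wrist_force: [0.2, 0.1, -0.8]
finger_gap: 19.8
```

Call:
arm_command(
  deltas=[
    {"xyz": [0.0001,0.001,0],"turn": [0,0,0]},
    {"xyz": [0,0,0],"turn": [0,0,0]},
  ],
)

```text
clock: 22.62
eef_pos: [451.4, -63.4, 64.4]
eef_rot: [-3.142, 0.0, 1.483]
wrist_force: [-0.2, 0.0, -0.8]
finger_gap: 19.8
```

```bash
python3 look.py w16
```

```text
22.625 [451.4 -63.4  64.4] [-3.1416  0.      1.4828] 19.8 [-0.2  0.  -0.8]
```

View pics/w16.png

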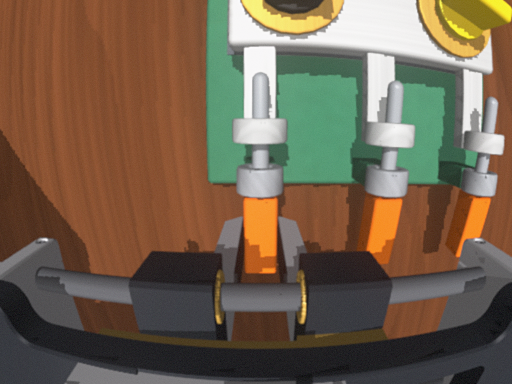

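Call:
arm_command(
  deltas=[
    {"xyz": [0.0001,0.001,0],"turn": [0,0,0]},
    {"xyz": [0,0,0],"turn": [0,0,0]},
  ],
)

```text
clock: 22.92
eef_pos: [451.5, -62.4, 64.5]
eef_rot: [3.142, 0.0, 1.483]
wrist_force: [-0.4, -0.6, -1.1]
finger_gap: 19.6
```

Call:
arm_command(
  deltas=[
    {"xyz": [0.0001,0.001,0],"turn": [0,0,0]},
    {"xyz": [0,0,0],"turn": [0,0,0]},
  ],
)

```text
clock: 23.18
eef_pos: [451.5, -62.4, 64.5]
eef_rot: [3.141, 0.002, 1.483]
wrist_force: [-1.1, -11.9, -0.4]
finger_gap: 19.7
```

Call:
arm_command(
  deltas=[
    {"xyz": [0,0,0],"turn": [0,0,0]},
    {"xyz": [0,0,0],"turn": [0,0,0]},
    {"xyz": [0,0,0],"turn": [0,0,0]},
  ],
  gripper=0.55,
)

```text
clock: 23.55
eef_pos: [451.7, -61.3, 64.5]
eef_rot: [3.141, -0.0, 1.483]
wrist_force: [0.9, -0.3, 0.2]
finger_gap: 41.9
```

Call:
arm_command(
  deltas=[
    {"xyz": [0,0,0.04],"turn": [0,0,0]},
    {"xyz": [0,0,0.06],"turn": [0,0,0]},
    {"xyz": [0.0231,0.0353,0.005],"turn": [0,0,0.138]},
    {"xyz": [0.0231,0.0353,0.005],"turn": [0,0,0.138]},
    {"xyz": [0.0231,0.0353,0.005],"turn": [0,0,0.138]},
    {"xyz": [0.0231,0.0353,0.005],"turn": [0,0,0.138]},
    {"xyz": [0.0231,0.0353,0.005],"turn": [0,0,0.138]},
    {"xyz": [0.0231,0.0353,0.005],"turn": [0,0,0.138]},
    {"xyz": [0.0231,0.0353,0.005],"turn": [0,0,0.138]},
    {"xyz": [0,0,0],"turn": [0,0,0]},
    {"xyz": [0,0,0],"turn": [0,0,0]},
  ],
)

```text
clock: 24.92
eef_pos: [612.9, 185.3, 199.0]
eef_rot: [-3.141, -0.0, 2.447]
wrist_force: [-0.8, -0.5, 0.3]
finger_gap: 42.3
```

```bash
python3 look.py w17; python3 -c "
from h import *
c=snap('top','top17.png')"
```

```text
24.925 [612.9 185.3 199. ] [-3.1408e+00 -5.0000e-04  2.4475e+00] 42.3 [-0.8 -0.5  0.3]
```

View pics/w17.png

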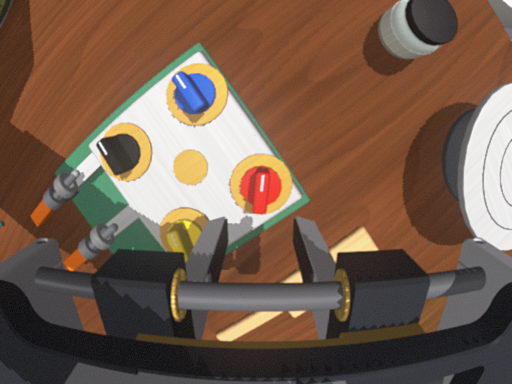

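View pics/top17.png

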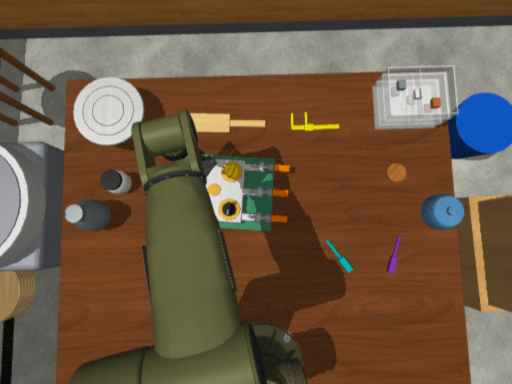

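Run:
```python
import pickle;from h import *
c=pickle.load(open("w17.pkl","rb"))
cv2.imwrite("pics/w17z.png",cv2.resize(c["color"][145:225,215:310,::-1],None,fx=7,fy=7,interpolation=cv2.INTER_CUBIC))
print(proj(c,(613.7,184.9,94)),proj(c,(613.7,184.9,55)))
```

```text
[260.98975376 194.37797293] [260.93028588 185.13964494]
```

View pics/w17z.png

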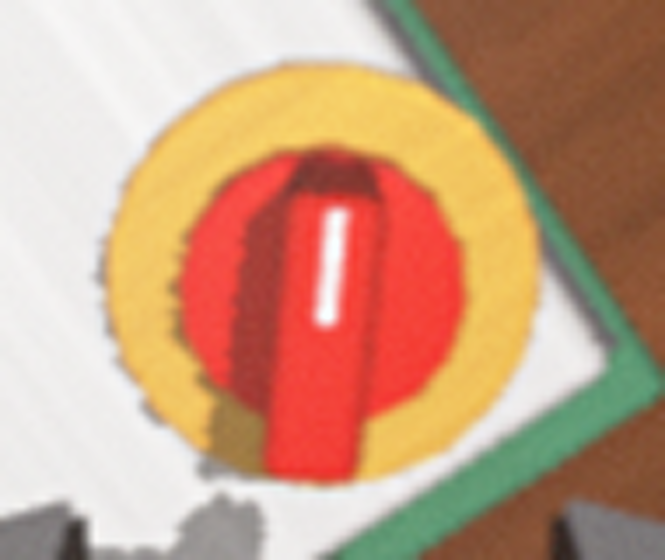

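Call:
arm_command(
  deltas=[
    {"xyz": [0,0.0006,-0.04],"turn": [0,0,-0.084]},
    {"xyz": [0,0,-0.04],"turn": [0,0,0]},
    {"xyz": [0,0,-0.03],"turn": [0,0,0]},
    {"xyz": [0,0,-0.009],"turn": [0,0,0]},
    {"xyz": [0,0,0],"turn": [0,0,0]},
    {"xyz": [0,0,0],"turn": [0,0,0]},
  ],
)

```text
clock: 25.78
eef_pos: [613.9, 186.3, 82.1]
eef_rot: [3.14, 0.001, 2.364]
wrist_force: [0.6, 0.3, -0.3]
finger_gap: 42.3
```

Call:
arm_command(
  deltas=[
    {"xyz": [0,0,0],"turn": [0,0,0]},
    {"xyz": [0,0,0],"turn": [0,0,0]},
    {"xyz": [0,0,0],"turn": [0,0,0]},
    {"xyz": [0,0,0],"turn": [0,0,0]},
    {"xyz": [0,0,0],"turn": [0,0,0]},
  ],
  gripper=1,
  force=25,
)

```text
clock: 26.4
eef_pos: [613.1, 186.1, 80.6]
eef_rot: [-3.141, -0.0, 2.365]
wrist_force: [-4.4, -2.7, 5.4]
finger_gap: 13.7
```

```bash
python3 look.py w18
```

```text
26.4 [613.1 186.1  80.6] [-3.1408e+00 -1.0000e-04  2.3647e+00] 13.7 [-4.4 -2.7  5.4]
```

View pics/w18.png

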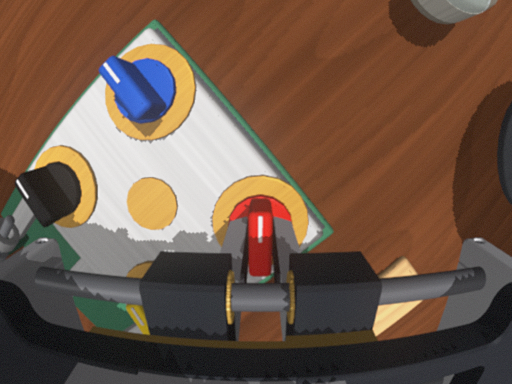

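Call:
arm_command(
  deltas=[
    {"xyz": [0,0,0],"turn": [0,0,-0.16]},
    {"xyz": [0,0,0],"turn": [0,0,-0.16]},
    {"xyz": [0,0,0],"turn": [0,0,-0.16]},
    {"xyz": [0,0,0],"turn": [0,0,-0.16]},
    {"xyz": [0,0,0],"turn": [0,0,-0.16]},
    {"xyz": [0,0,0],"turn": [0,0,0]},
  ],
)

```text
clock: 27.2
eef_pos: [613.5, 186.2, 80.6]
eef_rot: [3.141, -0.0, 1.566]
wrist_force: [-1.2, -1.8, 3.6]
finger_gap: 13.9
```

Call:
arm_command(
  deltas=[
    {"xyz": [0,0,0],"turn": [0,0,-0.16]},
    {"xyz": [0,0,0],"turn": [0,0,-0.16]},
    {"xyz": [0,0,0],"turn": [0,0,-0.16]},
    {"xyz": [0,0,0],"turn": [0,0,-0.16]},
    {"xyz": [0,0,0],"turn": [0,0,-0.16]},
    {"xyz": [0,0,0],"turn": [0,0,-0.16]},
    {"xyz": [0,0,0],"turn": [0,0,0]},
  ],
)

```text
clock: 28.08
eef_pos: [613.9, 186.0, 80.6]
eef_rot: [3.14, -0.001, 0.608]
wrist_force: [3.2, -3.0, 1.8]
finger_gap: 14.0
```

```bash
python3 look.py w19; python3 -c "
from h import *
s=read_state();print(s['moment'],s['joints'])"
```

```text
28.075 [613.9 186.   80.6] [ 3.1404e+00 -1.1000e-03  6.0830e-01] 14.0 [ 3.2 -3.   1.8]
[-0.8121479  -0.76331071 -0.03586605] [ 2.37257872e-01  6.30824447e-01  1.36938456e+00 -7.57979266e-04
  1.13989828e+00  1.19811574e+00]
```

View pics/w19.png

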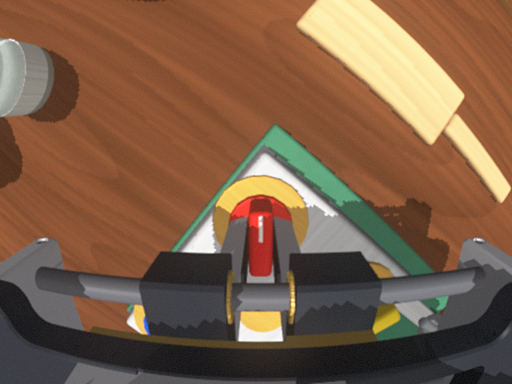

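Call:
arm_command(
  deltas=[
    {"xyz": [0,0,0],"turn": [0,0,-0.08]},
    {"xyz": [0,0,0],"turn": [0,0,-0.06]},
    {"xyz": [0,0,0],"turn": [0,0,0]},
  ],
)

```text
clock: 28.5
eef_pos: [614.0, 185.9, 80.7]
eef_rot: [3.14, -0.001, 0.47]
wrist_force: [3.2, -4.4, 1.1]
finger_gap: 13.7
```

```bash
python3 -c "
from h import *
s=read_state();print(s['moment'],s['eef_rot'])"
```

```text
[-0.89775426 -0.79199091 -0.08091719] [ 3.14045953e+00 -1.30781263e-03  4.70092638e-01]
```

Call:
arm_command(
  deltas=[
    {"xyz": [0,0,0],"turn": [0,0,-0.04]},
    {"xyz": [0,0,0],"turn": [0,0,0]},
  ],
)

```text
clock: 28.75
eef_pos: [614.0, 185.9, 80.7]
eef_rot: [3.14, -0.001, 0.431]
wrist_force: [3.9, -4.1, 0.6]
finger_gap: 13.6
```

```bash
python3 -c "
from h import *
s=read_state();print(s['moment'],s['eef_rot'])"
```

```text
[-0.92088376 -0.85215519  0.24044491] [ 3.14038481e+00 -1.36132620e-03  4.30770710e-01]
```

Call:
arm_command(
  deltas=[
    {"xyz": [0,0,0],"turn": [0,0,-0.03]},
    {"xyz": [0,0,0],"turn": [0,0,0]},
  ],
)

```text
clock: 29.0
eef_pos: [614.0, 185.9, 80.7]
eef_rot: [3.14, -0.002, 0.401]
wrist_force: [4.5, -3.4, -0.2]
finger_gap: 13.5
```

```bash
python3 -c "
from h import *
s=read_state();print(s['moment'],s['eef_rot'])"
```

```text
[-0.8527374  -0.85827304  0.4682237 ] [ 3.14032979e+00 -1.60224636e-03  4.01281626e-01]
```

Call:
arm_command(
  deltas=[
    {"xyz": [0,0,0],"turn": [0,0,0.03]},
    {"xyz": [0,0,0],"turn": [0,0,0]},
    {"xyz": [0,0,0],"turn": [0,0,0]},
    {"xyz": [0,0,0],"turn": [0,0,0]},
  ],
  gripper=0.55,
)

```text
clock: 29.5
eef_pos: [613.2, 186.4, 80.4]
eef_rot: [-3.141, 0.0, 0.425]
wrist_force: [-0.3, 0.1, 0.1]
finger_gap: 41.8
```

Call:
arm_command(
  deltas=[
    {"xyz": [0,0,0.04],"turn": [0,0,0]},
    {"xyz": [0,0,0.04],"turn": [0,0,0.15]},
    {"xyz": [-0.0023,-0.026,0.04],"turn": [0,0,0.16]},
    {"xyz": [-0.0023,-0.026,0],"turn": [0,0,0.16]},
    {"xyz": [-0.0023,-0.026,0],"turn": [0,0,0.16]},
    {"xyz": [-0.0023,-0.026,0],"turn": [0,0,0.16]},
    {"xyz": [0,0,0],"turn": [0,0,0.16]},
    {"xyz": [0,0,0],"turn": [0,0,0.16]},
    {"xyz": [0,0,0],"turn": [0,0,0.16]},
    {"xyz": [0,0,0],"turn": [0,0,0.16]},
    {"xyz": [0,0,0],"turn": [0,0,0.16]},
    {"xyz": [0,0,0],"turn": [0,0,0.16]},
  ],
)

```text
clock: 31.0
eef_pos: [604.0, 82.4, 200.4]
eef_rot: [-3.142, -0.0, 2.18]
wrist_force: [-0.6, 0.1, 0.1]
finger_gap: 42.3
```

Call:
arm_command(
  deltas=[
    {"xyz": [0,0,0],"turn": [0,0,0.16]},
    {"xyz": [0,0,0],"turn": [0,0,0.16]},
    {"xyz": [0,0,0],"turn": [0,0,0.16]},
    {"xyz": [0,0,0],"turn": [0,0,0]},
    {"xyz": [0,0,0],"turn": [0,0,0]},
  ],
)

```text
clock: 31.62
eef_pos: [604.1, 82.4, 200.5]
eef_rot: [3.142, 0.0, 2.651]
wrist_force: [-0.5, -0.0, 0.1]
finger_gap: 41.8
```

```bash
python3 look.py w20
python3 - <<'E'
import pickle;from h import *
c=pickle.load(open("w20.pkl","rb"))
cv2.imwrite("pics/w20z.png",cv2.resize(c["color"][135:235,205:315,::-1],None,fx=6,fy=6,interpolation=cv2.INTER_CUBIC))
print(proj(c,(604.4,81.4,94)))
E
```

```text
31.625 [604.1  82.4 200.5] [3.1416 0.     2.6514] 41.8 [-0.5 -0.   0.1]
[260.0377896  193.88232394]
```

View pics/w20.png

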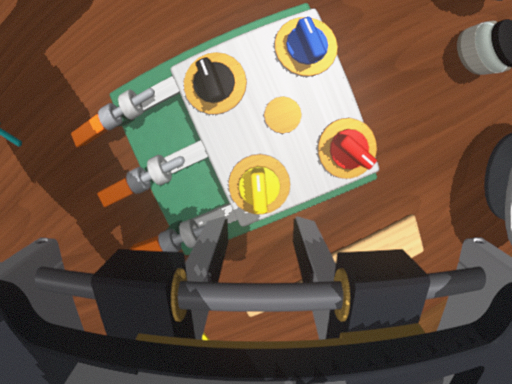

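View pics/w20z.png

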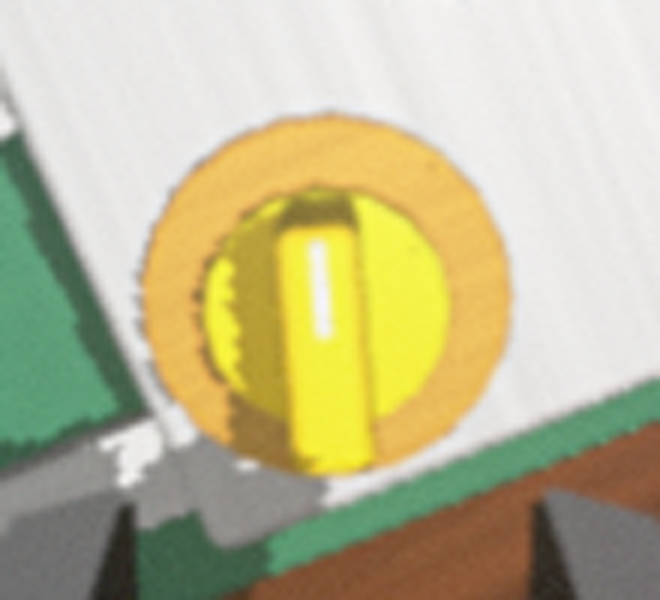

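Call:
arm_command(
  deltas=[
    {"xyz": [-0.0006,-0.0009,-0.04],"turn": [0,0,0.062]},
    {"xyz": [0,0,-0.04],"turn": [0,0,0]},
    {"xyz": [0,0,-0.03],"turn": [0,0,0]},
    {"xyz": [0,0,-0.01],"turn": [0,0,0]},
    {"xyz": [0,0,0],"turn": [0,0,0]},
    {"xyz": [0,0,0],"turn": [0,0,0]},
  ],
)

```text
clock: 32.42
eef_pos: [604.2, 81.5, 81.9]
eef_rot: [3.141, 0.002, 2.716]
wrist_force: [0.1, 0.6, -0.3]
finger_gap: 42.1
```

Call:
arm_command(
  deltas=[
    {"xyz": [0,0,0],"turn": [0,0,0]},
    {"xyz": [0,0,0],"turn": [0,0,0]},
    {"xyz": [0,0,0],"turn": [0,0,0]},
    {"xyz": [0,0,0],"turn": [0,0,0]},
    {"xyz": [0,0,0],"turn": [0,0,0]},
  ],
  gripper=1,
  force=25,
)

```text
clock: 33.05
eef_pos: [603.5, 81.3, 80.6]
eef_rot: [-3.142, 0.0, 2.717]
wrist_force: [-1.9, -1.8, 3.5]
finger_gap: 13.7
```

Call:
arm_command(
  deltas=[
    {"xyz": [0,0,0],"turn": [0,0,-0.16]},
    {"xyz": [0,0,0],"turn": [0,0,-0.16]},
    {"xyz": [0,0,0],"turn": [0,0,-0.16]},
    {"xyz": [0,0,0],"turn": [0,0,-0.16]},
    {"xyz": [0,0,0],"turn": [0,0,-0.16]},
    {"xyz": [0,0,0],"turn": [0,0,-0.16]},
    {"xyz": [0,0,0],"turn": [0,0,0]},
  ],
)

```text
clock: 33.92
eef_pos: [604.0, 81.7, 80.7]
eef_rot: [3.14, -0.0, 1.758]
wrist_force: [5.3, 2.6, 0.4]
finger_gap: 13.8
```

```bash
python3 look.py w21
```

```text
33.925 [604.   81.7  80.7] [ 3.1399e+00 -2.0000e-04  1.7578e+00] 13.8 [5.3 2.6 0.4]
```

View pics/w21.png

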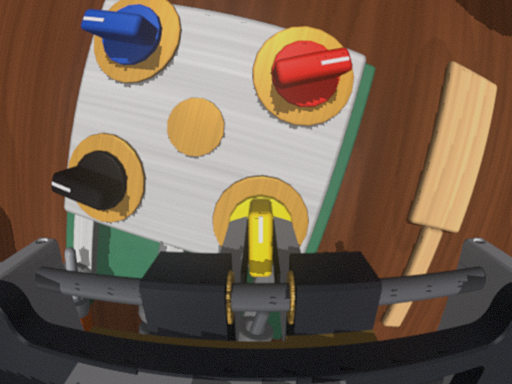

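Yellow turns with the gripper (mark in line with the fingers). Continue: 1.758 → about 0.40.

Call:
arm_command(
  deltas=[
    {"xyz": [0,0,0],"turn": [0,0,-0.16]},
    {"xyz": [0,0,0],"turn": [0,0,-0.16]},
    {"xyz": [0,0,0],"turn": [0,0,-0.16]},
    {"xyz": [0,0,0],"turn": [0,0,-0.16]},
    {"xyz": [0,0,0],"turn": [0,0,-0.16]},
    {"xyz": [0,0,0],"turn": [0,0,-0.16]},
    {"xyz": [0,0,0],"turn": [0,0,-0.16]},
    {"xyz": [0,0,0],"turn": [0,0,-0.15]},
    {"xyz": [0,0,0],"turn": [0,0,0]},
  ],
)

```text
clock: 35.1
eef_pos: [604.7, 81.3, 80.7]
eef_rot: [3.14, -0.003, 0.489]
wrist_force: [10.3, 0.7, -4.0]
finger_gap: 13.8
```

```bash
python3 -c "
from h import *
s=read_state();print(s['moment'],s['eef_rot'])"
```

```text
[-0.01163474 -2.11690815 -0.01382713] [ 3.14002863e+00 -2.95732200e-03  4.88784836e-01]
```

Call:
arm_command(
  deltas=[
    {"xyz": [0,0,0],"turn": [0,0,-0.05]},
    {"xyz": [0,0,0],"turn": [0,0,-0.04]},
    {"xyz": [0,0,0],"turn": [0,0,0]},
    {"xyz": [0,0,0],"turn": [0,0,0]},
  ],
)

```text
clock: 35.6
eef_pos: [604.7, 81.3, 80.7]
eef_rot: [3.14, -0.003, 0.402]
wrist_force: [10.3, 0.4, -3.5]
finger_gap: 14.2
```

```bash
python3 look.py w22; python3 -c "
from h import *
s=read_state();print(s['moment'],s['eef_rot'])"
```

```text
35.6 [604.7  81.3  80.7] [ 3.1401e+00 -3.1000e-03  4.0170e-01] 14.2 [10.3  0.4 -3.5]
[-0.02410022 -2.04202979  0.42876978] [ 3.14006269e+00 -2.98317811e-03  4.01713783e-01]
```

View pics/w22.png

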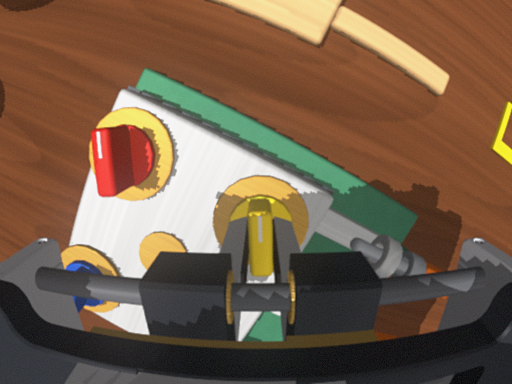

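Call:
arm_command(
  deltas=[
    {"xyz": [0,0,0],"turn": [0,0,0.03]},
    {"xyz": [0,0,0],"turn": [0,0,0]},
    {"xyz": [0,0,0],"turn": [0,0,0]},
    {"xyz": [0,0,0],"turn": [0,0,0]},
  ],
  gripper=0.55,
)

```text
clock: 36.15
eef_pos: [603.4, 81.4, 80.4]
eef_rot: [-3.141, 0.0, 0.427]
wrist_force: [1.1, 0.8, -0.7]
finger_gap: 42.0
```

Call:
arm_command(
  deltas=[
    {"xyz": [0,0,0.04],"turn": [0,0,0]},
    {"xyz": [0,0,0.04],"turn": [0,0,0.15]},
    {"xyz": [-0.0274,0.0289,0.04],"turn": [0,0,0.16]},
    {"xyz": [-0.0274,0.0289,0],"turn": [0,0,0.16]},
    {"xyz": [-0.0274,0.0289,0],"turn": [0,0,0.16]},
    {"xyz": [-0.0274,0.0289,0],"turn": [0,0,0.16]},
    {"xyz": [0,0,0],"turn": [0,0,0.16]},
    {"xyz": [0,0,0],"turn": [0,0,0.16]},
    {"xyz": [0,0,0],"turn": [0,0,0.16]},
    {"xyz": [0,0,0],"turn": [0,0,0.16]},
    {"xyz": [0,0,0],"turn": [0,0,0.16]},
    {"xyz": [0,0,0],"turn": [0,0,0.16]},
  ],
)

```text
clock: 37.65
eef_pos: [493.8, 197.0, 200.5]
eef_rot: [-3.142, -0.0, 2.182]
wrist_force: [0.4, -0.3, 0.6]
finger_gap: 42.4
```

Call:
arm_command(
  deltas=[
    {"xyz": [0,0,0],"turn": [0,0,0.16]},
    {"xyz": [0,0,0],"turn": [0,0,0.16]},
    {"xyz": [0,0,0],"turn": [0,0,0.16]},
    {"xyz": [0,0,0],"turn": [0,0,0.16]},
    {"xyz": [0,0,0],"turn": [0,0,0.14]},
    {"xyz": [0,0,0],"turn": [0,0,0]},
    {"xyz": [0,0,0],"turn": [0,0,0]},
  ],
)

```text
clock: 38.52
eef_pos: [493.9, 197.0, 200.5]
eef_rot: [3.142, -0.0, 2.954]
wrist_force: [-0.8, -0.2, -1.3]
finger_gap: 42.2
```

```bash
python3 look.py w23
python3 - <<'E'
import pickle;from h import *
c=pickle.load(open("w23.pkl","rb"))
cv2.imwrite("pics/w23z.png",cv2.resize(c["color"][135:235,205:315,::-1],None,fx=6,fy=6,interpolation=cv2.INTER_CUBIC))
print(proj(c,(494.1,196.5,94)))
E
```

```text
38.525 [493.9 197.  200.5] [ 3.1416 -0.      2.9537] 42.2 [-0.8 -0.2 -1.3]
[260.36825963 193.67083821]
```

View pics/w23.png

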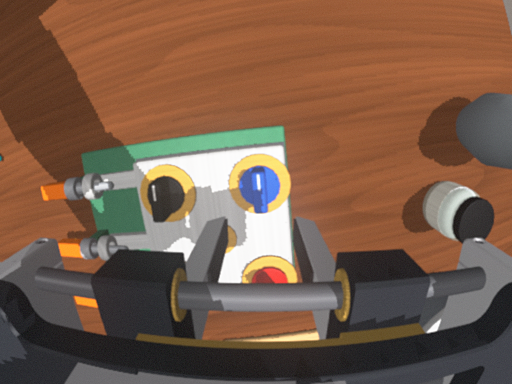

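View pics/w23z.png

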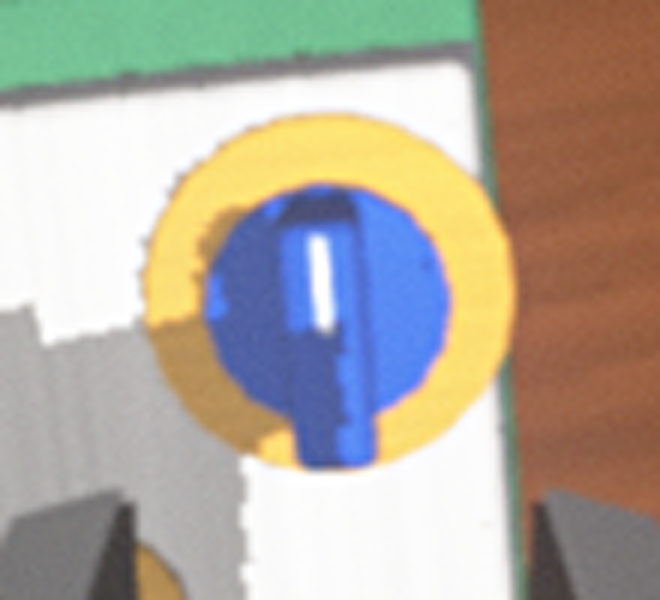

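Call:
arm_command(
  deltas=[
    {"xyz": [0,-0.0009,-0.04],"turn": [0,0,0.077]},
    {"xyz": [0,0,-0.04],"turn": [0,0,0]},
    {"xyz": [0,0,-0.03],"turn": [0,0,0]},
    {"xyz": [0,0,-0.01],"turn": [0,0,0]},
    {"xyz": [0,0,0],"turn": [0,0,0]},
    {"xyz": [0,0,0],"turn": [0,0,0]},
  ],
)

```text
clock: 39.33
eef_pos: [494.5, 196.3, 81.7]
eef_rot: [3.141, 0.002, 3.033]
wrist_force: [-0.4, -0.3, -0.2]
finger_gap: 42.6
```

Call:
arm_command(
  deltas=[
    {"xyz": [0,0,0],"turn": [0,0,0]},
    {"xyz": [0,0,0],"turn": [0,0,0]},
    {"xyz": [0,0,0],"turn": [0,0,0]},
    {"xyz": [0,0,0],"turn": [0,0,0]},
    {"xyz": [0,0,0],"turn": [0,0,0]},
  ],
  gripper=1,
  force=25,
)

```text
clock: 39.95
eef_pos: [494.0, 196.1, 80.6]
eef_rot: [-3.142, 0.0, 3.034]
wrist_force: [-0.6, -0.4, 2.8]
finger_gap: 14.0
```

Call:
arm_command(
  deltas=[
    {"xyz": [0,0,0],"turn": [0,0,-0.16]},
    {"xyz": [0,0,0],"turn": [0,0,-0.16]},
    {"xyz": [0,0,0],"turn": [0,0,-0.16]},
    {"xyz": [0,0,0],"turn": [0,0,-0.16]},
    {"xyz": [0,0,0],"turn": [0,0,-0.16]},
    {"xyz": [0,0,0],"turn": [0,0,-0.16]},
    {"xyz": [0,0,0],"turn": [0,0,-0.16]},
    {"xyz": [0,0,0],"turn": [0,0,-0.16]},
    {"xyz": [0,0,0],"turn": [0,0,0]},
  ],
)

```text
clock: 41.08
eef_pos: [493.9, 196.1, 80.6]
eef_rot: [3.141, 0.0, 1.755]
wrist_force: [-1.1, -1.0, 5.0]
finger_gap: 13.9
```

```bash
python3 look.py w24
```

```text
41.075 [493.9 196.1  80.6] [3.1414e+00 1.0000e-04 1.7547e+00] 13.9 [-1.1 -1.   5. ]
```

View pics/w24.png

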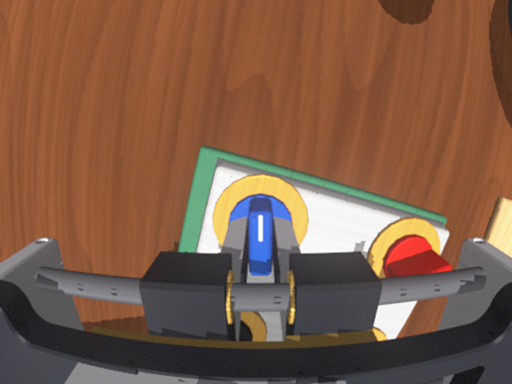

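Call:
arm_command(
  deltas=[
    {"xyz": [0,0,0],"turn": [0,0,-0.16]},
    {"xyz": [0,0,0],"turn": [0,0,-0.16]},
    {"xyz": [0,0,0],"turn": [0,0,-0.16]},
    {"xyz": [0,0,0],"turn": [0,0,-0.16]},
    {"xyz": [0,0,0],"turn": [0,0,-0.16]},
    {"xyz": [0,0,0],"turn": [0,0,-0.16]},
    {"xyz": [0,0,0],"turn": [0,0,-0.16]},
    {"xyz": [0,0,0],"turn": [0,0,-0.15]},
    {"xyz": [0,0,0],"turn": [0,0,0]},
  ],
)

```text
clock: 42.25
eef_pos: [493.9, 196.1, 80.6]
eef_rot: [3.142, -0.0, 0.488]
wrist_force: [-0.8, -1.6, 6.1]
finger_gap: 13.7
```

Call:
arm_command(
  deltas=[
    {"xyz": [0,0,0],"turn": [0,0,-0.05]},
    {"xyz": [0,0,0],"turn": [0,0,-0.04]},
    {"xyz": [0,0,0],"turn": [0,0,0]},
    {"xyz": [0,0,0],"turn": [0,0,0]},
  ],
)

```text
clock: 42.75
eef_pos: [493.9, 196.1, 80.6]
eef_rot: [3.141, -0.0, 0.401]
wrist_force: [-1.4, -1.9, 5.1]
finger_gap: 14.2
```

```bash
python3 look.py w25; python3 -c "
from h import *
s=read_state();print(s['moment'],s['eef_rot'])"
```

```text
42.75 [493.9 196.1  80.6] [ 3.1413e+00 -1.0000e-04  4.0120e-01] 14.2 [-1.4 -1.9  5.1]
[-0.38003634  0.38873116  0.53787726] [ 3.14127077e+00 -1.19100710e-04  4.01189957e-01]
```

View pics/w25.png

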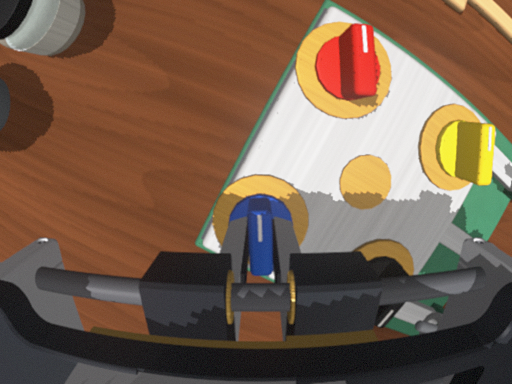

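Call:
arm_command(
  deltas=[
    {"xyz": [0,0,0],"turn": [0,0,0.03]},
    {"xyz": [0,0,0],"turn": [0,0,0]},
    {"xyz": [0,0,0],"turn": [0,0,0]},
    {"xyz": [0,0,0],"turn": [0,0,0]},
  ],
  gripper=0.55,
)

```text
clock: 43.3
eef_pos: [493.8, 196.1, 80.4]
eef_rot: [-3.142, 0.0, 0.424]
wrist_force: [0.4, -0.4, -0.1]
finger_gap: 42.3
```

Call:
arm_command(
  deltas=[
    {"xyz": [0,0,0.04],"turn": [0,0,0]},
    {"xyz": [0,0,0.04],"turn": [0,0,0.15]},
    {"xyz": [-0.0023,-0.0262,0.04],"turn": [0,0,0.16]},
    {"xyz": [-0.0023,-0.0262,0],"turn": [0,0,0.16]},
    {"xyz": [-0.0023,-0.0262,0],"turn": [0,0,0.16]},
    {"xyz": [-0.0023,-0.0262,0],"turn": [0,0,0.16]},
    {"xyz": [0,0,0],"turn": [0,0,0.16]},
    {"xyz": [0,0,0],"turn": [0,0,0.16]},
    {"xyz": [0,0,0],"turn": [0,0,0.16]},
    {"xyz": [0,0,0],"turn": [0,0,0.16]},
    {"xyz": [0,0,0],"turn": [0,0,0.16]},
    {"xyz": [0,0,0],"turn": [0,0,0.16]},
  ],
)

```text
clock: 44.8
eef_pos: [484.6, 91.3, 200.4]
eef_rot: [3.142, -0.0, 2.179]
wrist_force: [0.1, 0.3, -0.5]
finger_gap: 42.3
```

Call:
arm_command(
  deltas=[
    {"xyz": [0,0,0],"turn": [0,0,0.16]},
    {"xyz": [0,0,0],"turn": [0,0,0.16]},
    {"xyz": [0,0,0],"turn": [0,0,0.16]},
    {"xyz": [0,0,0],"turn": [0,0,0.16]},
    {"xyz": [0,0,0],"turn": [0,0,0.14]},
    {"xyz": [0,0,0],"turn": [0,0,0]},
    {"xyz": [0,0,0],"turn": [0,0,0]},
  ],
)

```text
clock: 45.68
eef_pos: [484.7, 91.3, 200.4]
eef_rot: [3.142, -0.0, 2.951]
wrist_force: [-0.1, -0.2, 0.5]
finger_gap: 42.2
```

```bash
python3 look.py w26
python3 - <<'E'
import pickle;from h import *
c=pickle.load(open("w26.pkl","rb"))
z=c["color"][135:235,205:315,::-1];z=cv2.convertScaleAbs(z,alpha=1.6,beta=20)
cv2.imwrite("pics/w26z.png",cv2.resize(z,None,fx=6,fy=6,interpolation=cv2.INTER_CUBIC))
print(proj(c,(484.8,91.5,94)))
E
```

```text
45.675 [484.7  91.3 200.4] [ 3.1416 -0.      2.9508] 42.2 [-0.1 -0.2  0.5]
[261.06605015 193.43563088]
```

View pics/w26.png

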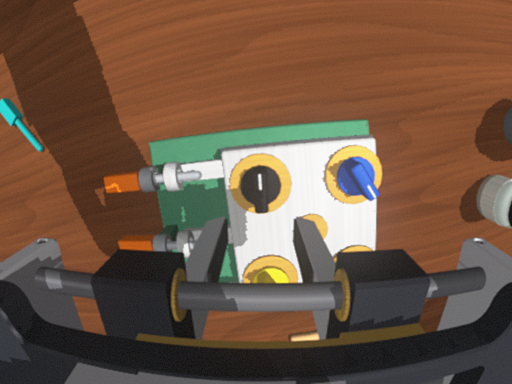

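View pics/w26z.png

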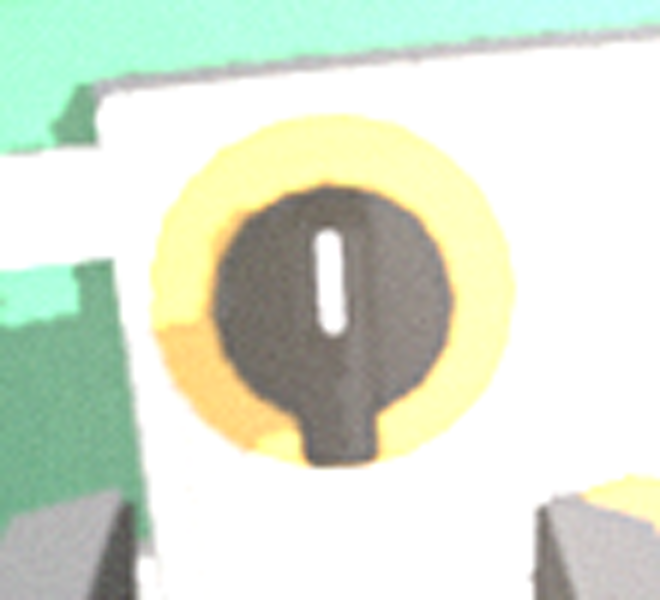

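Call:
arm_command(
  deltas=[
    {"xyz": [0,-0.0003,-0.04],"turn": [0,0,0.062]},
    {"xyz": [0,0,-0.04],"turn": [0,0,0]},
    {"xyz": [0,0,-0.03],"turn": [0,0,0]},
    {"xyz": [0,0,-0.01],"turn": [0,0,0]},
    {"xyz": [0,0,0],"turn": [0,0,0]},
    {"xyz": [0,0,0],"turn": [0,0,0]},
  ],
)

```text
clock: 46.48
eef_pos: [485.4, 91.1, 81.7]
eef_rot: [3.141, 0.002, 3.015]
wrist_force: [0.4, 0.2, -0.2]
finger_gap: 42.0
```

Call:
arm_command(
  deltas=[
    {"xyz": [0,0,0],"turn": [0,0,0]},
    {"xyz": [0,0,0],"turn": [0,0,0]},
    {"xyz": [0,0,0],"turn": [0,0,0]},
    {"xyz": [0,0,0],"turn": [0,0,0]},
    {"xyz": [0,0,0],"turn": [0,0,0]},
  ],
  gripper=1,
  force=25,
)

```text
clock: 47.1
eef_pos: [484.8, 91.3, 80.6]
eef_rot: [3.141, 0.0, 3.016]
wrist_force: [-0.5, 5.8, 2.4]
finger_gap: 14.0
```

Call:
arm_command(
  deltas=[
    {"xyz": [0,0,0],"turn": [0,0,-0.16]},
    {"xyz": [0,0,0],"turn": [0,0,-0.16]},
    {"xyz": [0,0,0],"turn": [0,0,-0.16]},
    {"xyz": [0,0,0],"turn": [0,0,-0.16]},
    {"xyz": [0,0,0],"turn": [0,0,-0.16]},
    {"xyz": [0,0,0],"turn": [0,0,-0.16]},
    {"xyz": [0,0,0],"turn": [0,0,-0.16]},
    {"xyz": [0,0,0],"turn": [0,0,-0.16]},
    {"xyz": [0,0,0],"turn": [0,0,0]},
  ],
)

```text
clock: 48.22
eef_pos: [484.7, 91.2, 80.6]
eef_rot: [3.141, -0.0, 1.737]
wrist_force: [-1.6, 4.7, 4.0]
finger_gap: 14.2
```

Call:
arm_command(
  deltas=[
    {"xyz": [0,0,0],"turn": [0,0,-0.16]},
    {"xyz": [0,0,0],"turn": [0,0,-0.16]},
    {"xyz": [0,0,0],"turn": [0,0,-0.16]},
    {"xyz": [0,0,0],"turn": [0,0,-0.16]},
    {"xyz": [0,0,0],"turn": [0,0,-0.16]},
    {"xyz": [0,0,0],"turn": [0,0,-0.16]},
    {"xyz": [0,0,0],"turn": [0,0,-0.16]},
    {"xyz": [0,0,0],"turn": [0,0,-0.13]},
    {"xyz": [0,0,0],"turn": [0,0,0]},
  ],
)

```text
clock: 49.35
eef_pos: [484.6, 91.3, 80.6]
eef_rot: [-3.141, -0.0, 0.488]
wrist_force: [-2.1, 5.2, 5.4]
finger_gap: 13.8
```

Call:
arm_command(
  deltas=[
    {"xyz": [0,0,0],"turn": [0,0,-0.05]},
    {"xyz": [0,0,0],"turn": [0,0,-0.04]},
    {"xyz": [0,0,0],"turn": [0,0,0]},
    {"xyz": [0,0,0],"turn": [0,0,0]},
  ],
)

```text
clock: 49.85
eef_pos: [484.6, 91.3, 80.6]
eef_rot: [-3.141, 0.0, 0.401]
wrist_force: [-3.1, 5.1, 6.0]
finger_gap: 13.8
```

```bash
python3 look.py w27; python3 -c "
from h import *
s=read_state();print(s['moment'],s['eef_rot'])"
```

```text
49.85 [484.6  91.3  80.6] [-3.1413e+00  1.0000e-04  4.0110e-01] 13.8 [-3.1  5.1  6. ]
[1.08915926 0.55568038 0.53198349] [-3.14133140e+00  6.08754369e-05  4.01116465e-01]
```

View pics/w27.png

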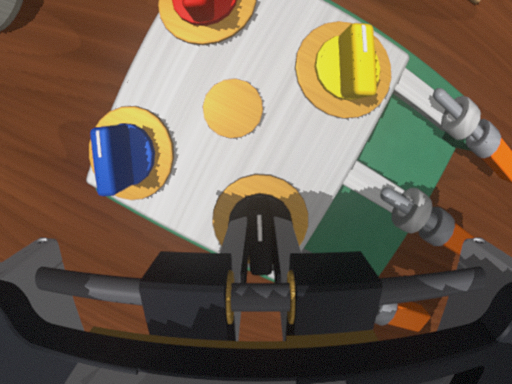

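Black at its stop too (end-stop moment 0.53 N m). Release, rise to view everything.

Call:
arm_command(
  deltas=[
    {"xyz": [0,0,0],"turn": [0,0,0.03]},
    {"xyz": [0,0,0],"turn": [0,0,0]},
    {"xyz": [0,0,0],"turn": [0,0,0]},
    {"xyz": [0,0,0],"turn": [0,0,0]},
  ],
  gripper=0.55,
)

```text
clock: 50.4
eef_pos: [484.7, 90.9, 80.4]
eef_rot: [3.142, 0.0, 0.426]
wrist_force: [0.9, -0.3, 0.5]
finger_gap: 42.4
```

Call:
arm_command(
  deltas=[
    {"xyz": [0,0,0.04],"turn": [0,0,0]},
    {"xyz": [0,0,0.05],"turn": [0,0,0.15]},
    {"xyz": [0.01,-0.03,0.05],"turn": [0,0,0.16]},
    {"xyz": [0.01,-0.03,0.04],"turn": [0,0,0.16]},
    {"xyz": [0.01,-0.03,0.03],"turn": [0,0,0.16]},
    {"xyz": [0.01,-0.03,0],"turn": [0,0,0.16]},
    {"xyz": [0.01,0,0],"turn": [0,0,0.16]},
    {"xyz": [0,0,0],"turn": [0,0,0.11]},
    {"xyz": [0,0,0],"turn": [0,0,0]},
    {"xyz": [0,0,0],"turn": [0,0,0]},
  ],
)

```text
clock: 51.65
eef_pos: [534.6, -28.9, 290.4]
eef_rot: [-3.142, 0.0, 1.483]
wrist_force: [0.5, -0.1, 0.3]
finger_gap: 42.1
```

```bash
python3 look.py w28; python3 -c "
from h import *
c=snap('top');cv2.imwrite('pics/t28.png',c['color'][:,:,::-1])
c=snap('scene');cv2.imwrite('pics/s28.png',cv2.resize(c['color'][130:260,180:350,::-1],None,fx=4,fy=4,interpolation=cv2.INTER_CUBIC))"
```

```text
51.65 [534.6 -28.9 290.4] [-3.1416e+00  1.0000e-04  1.4835e+00] 42.1 [ 0.5 -0.1  0.3]
```

View pics/w28.png

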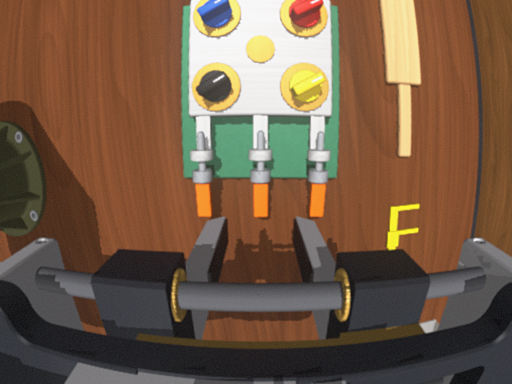

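View pics/s28.png

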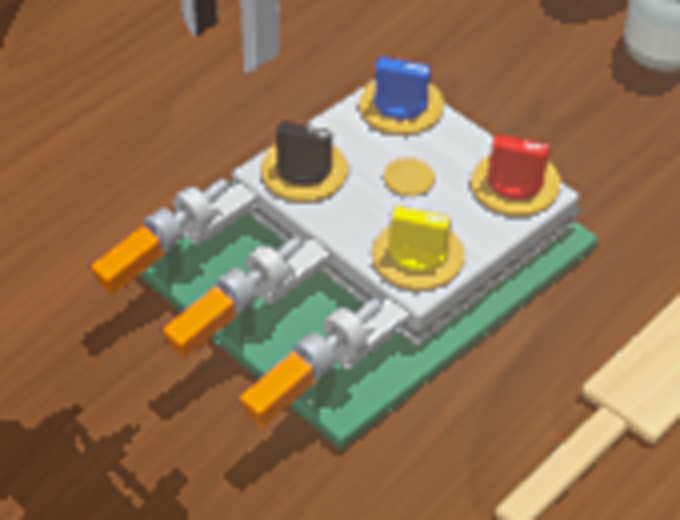

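View pics/t28.png

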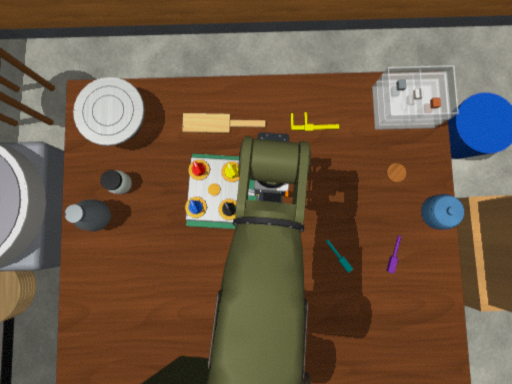

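```bash
python3 -c "
from cell import *
print(sign_off())"
```

```text
the job is handed in; nothing more can be done
None
```

I pushed all three orange rods through eyelets 2, 3 and 1, in that order. Each went in until its handle face met the steel ring, which I felt as a push-back of about 6 to 12 N at the expected depth. I then turned the knobs red, yellow, blue, black, each in a single grasp, until the end stop pushed back with 0.43 to 0.54 N m.

**Last checks:** The final wrist and scene pictures show all three handles against their rings, with the rods through both eyelets. All four knob bars are parallel at the end-stop angle. The gripper was open and clear of everything, and the wrist force was about 0. The bystanders and the purple and turquoise look-alikes appear where they started, judged by eye in the last top view rather than measured. The job was handed in just after 51.65 s on the clock.

**Disagreements:** At first, the mould plate and the aluminium half each measured about 2% narrow (235 mm against 240 mm, and 195 mm against 200 mm). I centred on averaged features instead, and where the rods touched home matched that to about 1 mm. No other check failed, and no grip slip or displaced rod showed up.

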